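# Push spent reagent packs into the discard chute

## Robot

A 7-joint arm with a two-finger parallel gripper is mounted at the origin on the work surface. World frame = base frame: x ahead of the robot, y to its left, z up, the work surface at z = 0. Lengths are in m, angles in rad, forces in N, time in s.
With the tool pointing down it reaches from about 0.4 to 0.85 m from the base axis. Payload 10.4 kg.
Tool frame: the origin (TCP) lies on the centre line of the jaws, within the pads' length; the fingertips stand 14 mm ahead of it and the grasp point (between the pads) lies 5 mm behind it (tip_reach is the z of the fingertips in the tool frame, in m); z points along the fingers, x is the direction in which the jaws open and shut, and the axes are right-handed (so a half turn about z gives the same grasp; the last joint's range is limited). The gripper opens to 87 mm and grips with 3 to 60 N. Pads are 19 mm wide; open, the fingers measure 117 mm over their backs; the gripper's body (75 mm by 190 mm) begins 51 mm behind the grasp point.
Start: joints at [1.102, 0.332, -0.065, 1.46, 0.022, 1.35, -0.088], TCP at [0.27, -0.564, 0.212] pointing down, gripper open.
Joint ranges: [-2.6, 2.6], [-0.5, 2.12], [-1.47, 1.34], [0.16, 2.42], [-1.27, 4.41], [0.06, 2.06], [-2.6, 2.6]. Speed limits (rad/s): [2.22, 2.22, 2.79, 2.79, 3.14, 3.14, 3.14].

## Interface

Orientations are given as a unit quaternion [x, y, z, w].
In Python, from bench import * gives the robot as it stands.
- The arm moves only by the tool carry_out, never from a script. Its argument "rows" is a list of rows, each a list of 5 numbers: the closure, from -1 (fully open) to 1 (shut), so that 0 is half open, then the shift along the tool's x, y, z in units of 30 mm (1.0 is 30 mm), then the turn about the tool's z in units of 5 degrees (1.0 is 5 degrees). In form: [[jaw, x, y, z, turn], ...]. A call has 1 to 20 rows; each row shifts and turns the pose as measured when the row begins, along the tool's axes as they then stand; what a row does not reach is not made up. A row lasts 1/12 s, in which the tool goes at most 41.7 mm and 7.16 degrees, less where a joint would pass 70% of its speed; a pose out of reach is approached as far as the arm can. A call is refused whole if a number of a shift passes 1 or a number of a turn 1, either way. A call with a gripper value outside its range is refused whole. The fingers move at their own pace and stop on an object; "force" is the grip in N (left out, the last holds). Time passes only in rows, so rows that do not move let the fingers close. It gives the time, the measured TCP pose, the force and the opening at its end, in the units of the state.
- read_state(): the state, without advancing time (a new reading comes with each control period).
- camera(name): name is "scene" or "top" or "wrist"; returns the picture (480x640x3 uint8, blue, green, red); there is no depth.
- camera_info(name): a dict with "fx", "fy", "cx", "cy" (pixels), "extrinsics" (4x4, takes a point from camera to world coordinates); the wrist camera has in their place "tool_from_camera" (4x4, takes a point from camera to tool coordinates, whose origin is the TCP and whose axes are the tool frame's). Camera axes: x right, y down, z forward; pixel columns grow to the right and rows downward; lengths in m; the calibration is good to about 2 mm. A picture is of the moment at which its call begins: read the wrist's pose just before it. camera_info takes no time and is no camera call.
- close_job(): hands the job in, once; it reports no verdict.
Trained networks look in the newest picture that a camera, given by its name, has taken for a name from the list of things; names that differ only in an ending like _2 or _b are one class to them, and where a whole thing is asked for, a point or a joint stands for the part that bears it (a point fixed in the world has none). Each returns a list of dicts, best first, with "conf" (0 to 1); they miss things now and then, are a little off and sometimes report something else, mostly with a low value. They report only what shows in the picture. A call takes as long as a camera call.
- recognise(query, camera): "box" ([centre column, centre row, width, height] in pixels, round what is visible of it).
- silhouettes(query, camera): "mask" (480x640 bool, what is visible of it) and "box" ([centre column, centre row, width, height] in pixels, round what is visible of it).
- pinpoint(query, camera): "xy" ([column, row] in pixels: a listed point, or the origin of a listed thing).
The state is a dict: "time": time; "joint_positions": joint angles; "joint_vel": joint speeds; "joint_torque": joint torques, N m; "ee_pos": TCP position; "eef_rot": TCP orientation; "ft_force": force on the tool from outside, world axes, zero at the start; "torque": the same for the moment, N m; "width": finger opening in m.
Only numpy, scipy, OpenCV 4.12 (cv2) and the standard library are available. Lean on these libraries where they do the work, as an engineer would, in place of code of your own. Each camera call takes 0.05 s, during which the arm holds its last target. There are 200 camera calls.

## Task

Clear the discard unit: slide the chute's shutter fully open by its pull tab, then push both spent reagent packs along their ledges, without lifting them, so that each drops off the inner end into the chute, and slide the shutter fully shut again. The shelf above the ledges leaves room only for a tilted tool. Leave the tube rack, the jar and the slide box where they are.

Things in the scene. Friction and masses are not known exactly. Their poses are not given: they have to be found in the camera images.
- discard_unit: Fixed white and steel bench unit, 520 mm long (its y axis), 90 mm deep (its x axis, pointing away from the robot). Origin: centre of its underside, on the bench. Two level steel ledges, tops 220 mm up, left (y +75 to +260 mm) and right (y -75 to -260 mm), with the chute mouth between them and a slatted shelf above. All coordinates below are in this frame.
- ledge_left (a point): Inner end of the left ledge's top, over the chute (x 0, y +75, z 220 mm). The right ledge mirrors it at y -75. Each ledge is a channel 64 mm wide (x -32 to +32) between a front lip (x -45 to -32, top at z 230) and a rear fence (x +32 to +45, top at z 235), both running on across the mouth. Outer ends are open.
- mouth (a point): Centre of the chute mouth (x 0, y 0, z 193 mm, on the shut shutter), 64 mm in x by 150 mm in y, 27 mm below the ledge tops. Under it is a well, y -120 to +120 mm inside, floor at z 6 mm, with a clear far wall.
- shelf_edge (a point): Middle of the lower front edge of the fixed shelf over ledges and mouth (x -18, y 0, z 390 mm). Shelf spans x -18 to +90, y -311 to +311 mm; end brackets at y +-305 reach down to z 378; 16 mm posts at x +90, y +-305. To reach the ledges a tool must lean back towards the robot some 30 to 50 degrees from vertical, fingers pointing down and away.
- shutter (a joint): Sliding aluminium shutter of the chute mouth, in m: 0 fully shut, 0.085 fully open. It slides straight towards the robot (the unit's -x) as it opens; about 2.5 N of friction; stays where it is left.
- tab (a point): Middle of the top edge of the shutter's upright pull tab: a plate 10 mm thick (unit's x), 60 mm wide (unit's y), standing 52 mm above the shutter plate, its top 245 mm above the bench. With the shutter shut the tab is at x = -90 mm in the unit's frame, 40 mm clear in front of the front lip. Moves with the shutter.
- long_pack: Spent reagent pack, white plastic, the longer and lower one: 110 mm long (its y axis), 50 mm wide (x), 40 mm high, three grey caps 10 mm high on top (look only), 0.14 to 0.28 kg. Lies on one of the ledges (either side) along it. Origin: centre of its underside.
- tall_pack: Spent reagent pack, white plastic, the shorter and taller one: 80 mm long (its y axis), 50 mm wide (x), 60 mm high, two grey caps 10 mm high on top (look only), 0.14 to 0.28 kg. Lies on the other ledge along it. Origin: centre of its underside.
- tube_rack: Bystander: white rack with capped tubes, 70 x 120 mm, 89 mm high, on the bench. Origin: centre of its underside.
- jar: Bystander: closed jar, 70 mm across, 85 mm high, on the bench. Origin: centre of its underside.
- slide_box: Bystander: flat grey plastic slide box 80 x 100 mm, 35 mm high, on the bench. Origin: centre of its underside.

How it is judged:
On the way, in this order (a step that is already met when the one before it is completed fails the run):
1. the shutter is fully open (at least 78 mm) with both packs still on their ledges (value of joint shutter above 0.078 m and height (world z) of each of long_pack, tall_pack above 0.21 m), for 0.1 s.
2. one pack has dropped into the chute (((z of long_pack in the frame of discard_unit below 0.165 m and x of long_pack in the frame of discard_unit between -0.045 and 0.045 m and y of long_pack in the frame of discard_unit between -0.12 and 0.12 m) or (z of tall_pack in the frame of discard_unit below 0.165 m and x of tall_pack in the frame of discard_unit between -0.045 and 0.045 m and y of tall_pack in the frame of discard_unit between -0.12 and 0.12 m))), for 0.1 s.
3. both packs have dropped into the chute (z of each of long_pack, tall_pack in the frame of discard_unit below 0.165 m and x of long_pack in the frame of discard_unit between -0.045 and 0.045 m and y of long_pack in the frame of discard_unit between -0.12 and 0.12 m and x of tall_pack in the frame of discard_unit between -0.045 and 0.045 m and y of tall_pack in the frame of discard_unit between -0.12 and 0.12 m), for 0.2 s.
At the end, for the whole second after the job is handed in: Both packs lie at rest inside the chute's well, below the shutter; the shutter is fully shut (within 6 mm); the tube rack, jar and slide box stand within 20 mm of where they were (all of step 3 and value of joint shutter below 0.006 m and linear speed of each of long_pack, tall_pack below 0.02 m/s and distance of each of tube_rack, jar, slide_box from where it was at the start of the episode below 0.02 m); the robot touches nothing.
It fails at once if a pack is lifted more than 25 mm off its ledge instead of pushed (height (world z) of any of long_pack, tall_pack above 0.245 m).
It fails at once if the tube rack, the jar or the slide box is pushed more than 20 mm (distance of any of tube_rack, jar, slide_box from where it was at the start of the episode above 0.02 m).
It also fails if it takes over 61 s, if anything falls off the work surface, if the arm or the gripper's body presses on something with over 40 N, if the wrist force passes 120 N, or if a joint passes its speed limit or range.

## Working session

There is one attempt and no reset: what is moved stays moved. The work goes in short steps, Python scripts to look and compute and a tool call to move; the robot and the scene stay as the last step left them, time stands still between calls to the robot, and variables do not carry over. Pictures are saved under pics/ and viewed, about 8 in all and at most 12, crops included, and the job is handed in when it is done.

Besides the shell and the picture viewer there is one more tool, called after "Call:" by a JSON object that holds its "op" and its "data". carry_out: Moves the arm, as the interface text tells. Its arguments: {"type":"object","properties":{"rows":{"type":"array","items":{"type":"array","items":{"type":"number"}}},"force":{"type":"number"}},"required":["rows"]}

```bash
ls; mkdir -p pics; python3 - <<'E'
from bench import *
import cv2,numpy as np
s=read_state();print(s)
for c in("scene","top"):
    cv2.imwrite(f"pics/{c}0.png",camera(c));i=camera_info(c);print(c,i)
    for q in["discard_unit","ledge_left","mouth","shelf_edge","tab","long_pack","tall_pack","tube_rack","jar","slide_box"]:
        print(q,[(np.round(r["xy"]).tolist(),round(r["conf"],2)) for r in pinpoint(q,c)[:3]])
print(camera_info("wrist"))
E
```

```text
pics
{'time': 0.0, 'joint_positions': array([ 1.10241494,  0.33287821, -0.06471871,  1.46093653,  0.02163707,
        1.34991675, -0.0885205 ]), 'joint_vel': array([-0.00091296,  0.00039072, -0.00122143,  0.00073578,  0.00175913,
        0.00080621,  0.00061343]), 'joint_torque': array([ 3.62178080e-04, -6.23259330e+01,  2.47464707e-02, -3.89899600e+01,
       -6.14065211e-02,  3.97227891e-02,  1.09037701e-04]), 'ee_pos': array([ 0.26929343, -0.563558  ,  0.21115234]), 'eef_rot': array([ 8.45927287e-01, -5.33297764e-01, -6.34491096e-04, -3.42412689e-04]), 'ft_force': array([ 0.49592191,  0.12510969, -0.68419474]), 'torque': array([0.07478555, 0.00474993, 0.01155075]), 'width': 0.08697248716569207}
scene {'fx': 479.858725931052, 'fy': 479.858725931052, 'cx': 315.94503523358196, 'cy': 245.75690745133082, 'extrinsics': array([[-0.33962274, -0.89276433,  0.29602069,  0.16043598],
       [-0.94055886,  0.3231426 , -0.1045366 ,  0.10568332],
       [-0.00233035, -0.31392789, -0.94944397,  1.37408957],
       [ 0.        ,  0.        ,  0.        ,  1.        ]])}
discard_unit [([321.0, 237
[... 852 characters left out ...]

shelf_edge [([345.0, 195.0], 0.6)]
tab [([344.0, 238.0], 0.93)]
long_pack [([272.0, 192.0], 0.59)]
tall_pack [([413.0, 199.0], 0.68)]
tube_rack [([206.0, 280.0], 0.74)]
jar [([440.0, 295.0], 0.82)]
slide_box [([347.0, 280.0], 0.65)]
{'fx': 334.91163790800624, 'fy': 334.91163790800624, 'cx': 319.17830127699995, 'cy': 239.26674090857716, 'tool_from_camera': array([[ 9.99999919e-01,  5.55073054e-05,  3.98656811e-04,
         1.36181888e-04],
       [-1.73973038e-04,  9.52754823e-01,  3.03740379e-01,
        -8.39656815e-02],
       [-3.62962389e-04, -3.03740424e-01,  9.52754755e-01,
        -1.73619754e-01],
       [ 0.00000000e+00,  0.00000000e+00,  0.00000000e+00,
         1.00000000e+00]])}
```

View pics/scene0.png

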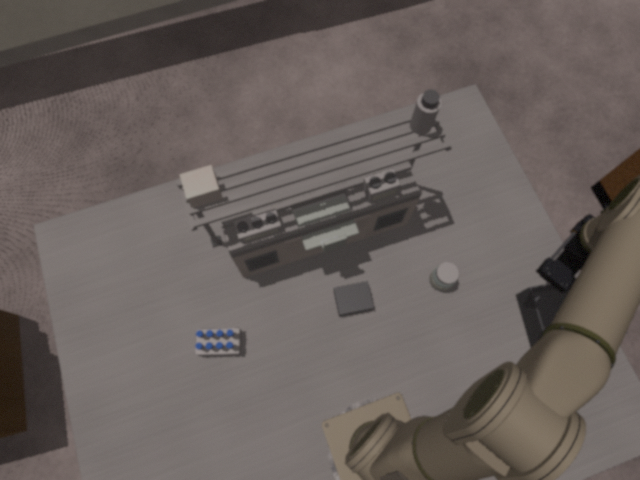

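View pics/top0.png

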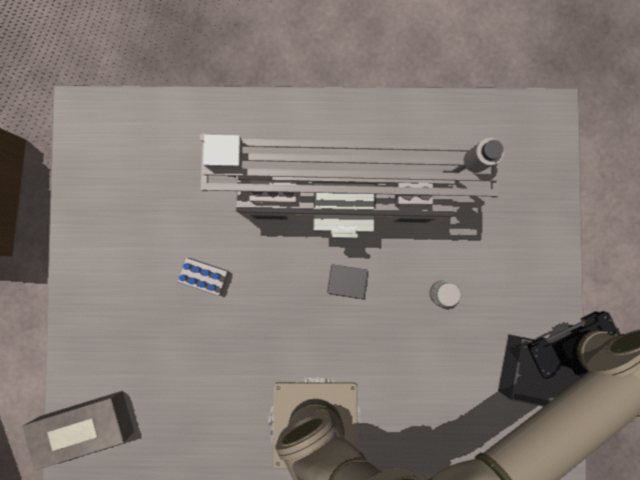

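```bash
cat > h.py <<'E'
from bench import *
import cv2,numpy as np
from scipy.spatial.transform import Rotation as R
from scipy.optimize import least_squares
def ray(c,uv):
    i=camera_info(c);E=i["extrinsics"]
    d=E[:3,:3]@np.array([(uv[0]-i["cx"])/i["fx"],(uv[1]-i["cy"])/i["fy"],1]);return E[:3,3],d
def atz(c,uv,z):
    o,d=ray(c,uv);return o+d*(z-o[2])/d[2]
E
python3 - <<'E'
from h import *
for n,s,t,z in [("ledge",(294,216),(315,191),.22),("mouth",(321,216),(347,197),.193),("shelf",(326,186),(345,195),.39),("tab",(336,241),(344,238),.245),("long",(257,225),(272,192),.22),("tall",(376,192),(413,199),.22),("rack",(223,345),(206,280),0),("jar",(441,281),(440,295),0),("box",(352,303),(347,280),0)]:
    print(n,atz("scene",s,z).round(3),atz("top",t,z).round(3))
E
```

```text
ledge [0.616 0.004 0.22 ] [0.619 0.005 0.22 ]
mouth [ 0.602 -0.065  0.193] [ 0.608 -0.074  0.193]
shelf [ 0.593 -0.072  0.39 ] [ 0.587 -0.057  0.39 ]
tab [ 0.507 -0.07   0.245] [ 0.505 -0.064  0.245]
long [0.625 0.102 0.22 ] [0.616 0.108 0.22 ]
tall [ 0.607 -0.22   0.22 ] [ 0.601 -0.232  0.22 ]
rack [0.401 0.301 0.   ] [0.397 0.308 0.   ]
jar [ 0.361 -0.355  0.   ] [ 0.358 -0.348  0.   ]
box [ 0.389 -0.085  0.   ] [ 0.399 -0.088  0.   ]
```

```bash
cat >> h.py <<'E'
def plan(target,yaw_turn=0,n=None,jaw=-1,step=.028):
    """rows straight to target (world) with total tool-z turn in degrees"""
    s=read_state();p=s["ee_pos"];r=R.from_quat(s["eef_rot"]);d=np.array(target)-p
    n=n or max(1,int(np.ceil(max(np.linalg.norm(d)/step,abs(yaw_turn)/5))))
    out=[]
    for k in range(n):
        l=r.inv().apply(d/n)/.03
        out.append([jaw,*l.round(2).tolist(),round(yaw_turn/n/5,2)]); r=r*R.from_euler('z',yaw_turn/n,degrees=True)
    print(out)
def st():
    s=read_state();r=R.from_quat(s["eef_rot"]);M=r.as_matrix()
    print("t",round(s["time"],2),"p",s["ee_pos"].round(4),"w",round(s["width"],4),"F",s["ft_force"].round(1),"q",s["joint_positions"].round(2))
    print("x",M[:,0].round(3),"y",M[:,1].round(3),"z",M[:,2].round(3)); return s,M
E
python3 - <<'E'
from h import *
plan([.40,-.07,.47],-100,20,step=.028)
im=cv2.imread("pics/top0.png")[125:275,190:510]
cv2.imwrite("pics/top0c.png",cv2.resize(im,(800,375),interpolation=cv2.INTER_CUBIC))
E
```

```text
[[-1, -0.65, -0.55, -0.43, -1.0], [-1, -0.6, -0.61, -0.43, -1.0], [-1, -0.54, -0.66, -0.43, -1.0], [-1, -0.48, -0.7, -0.43, -1.0], [-1, -0.42, -0.74, -0.43, -1.0], [-1, -0.36, -0.77, -0.43, -1.0], [-1, -0.29, -0.8, -0.43, -1.0], [-1, -0.22, -0.82, -0.43, -1.0], [-1, -0.14, -0.84, -0.43, -1.0], [-1, -0.07, -0.85, -0.43, -1.0], [-1, 0.01, -0.85, -0.43, -1.0], [-1, 0.08, -0.85, -0.43, -1.0], [-1, 0.15, -0.84, -0.43, -1.0], [-1, 0.23, -0.82, -0.43, -1.0], [-1, 0.3, -0.8, -0.43, -1.0], [-1, 0.36, -0.77, -0.43, -1.0], [-1, 0.43, -0.73, -0.43, -1.0], [-1, 0.49, -0.69, -0.43, -1.0], [-1, 0.55, -0.65, -0.43, -1.0], [-1, 0.61, -0.6, -0.43, -1.0]]
```

View pics/top0c.png

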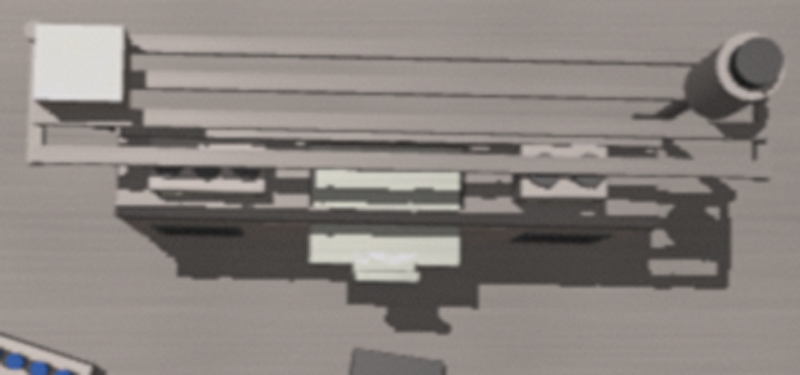

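The top crop shows the long pack on the left ledge (crop 150–270,170–195), the tall pack on the right (520–607), the tab at about (386,258), and the shelf's front edge running from (28,162) to (768,180), which gives the yaw. The first move goes to a clear spot in front of the unit.

```bash
python3 - <<'E'
from h import *
f=lambda u,v,z:atz("top",(190+u/2.5,125+v/2.5),z).round(4)
a,b=f(28,162,.39),f(768,180,.39);d=a-b;print(a,b,np.hypot(*d[:2]),"yaw",np.degrees(np.arctan2(-d[0],d[1])))
print("tab ends top",f(355,256,.245),f(416,257,.245))
print("pack long ends",f(150,188,.26),f(265,190,.26),"tall",f(520,197,.28),f(607,198,.28))
E
```

```text
[0.5964 0.2428 0.39  ] [ 0.5849 -0.3756  0.39  ] 0.6185069199289527 yaw -1.0653711598192779
tab ends top [ 0.5294 -0.0359  0.245 ] [ 0.5287 -0.0934  0.245 ]
pack long ends [0.5908 0.1562 0.26  ] [0.5896 0.0489 0.26  ] tall [ 0.5821 -0.1859  0.28  ] [ 0.5816 -0.2658  0.28  ]
```

Call:
{"op": "carry_out", "data": {"rows": [[-1,-0.65,-0.55,-0.43,-1],[-1,-0.6,-0.6,-0.43,-1],[-1,-0.55,-0.65,-0.43,-1],[-1,-0.5,-0.7,-0.43,-1],[-1,-0.4,-0.75,-0.43,-1],[-1,-0.35,-0.75,-0.43,-1],[-1,-0.3,-0.8,-0.43,-1],[-1,-0.2,-0.8,-0.43,-1],[-1,-0.15,-0.85,-0.43,-1],[-1,-0.05,-0.85,-0.43,-1],[-1,0,-0.85,-0.43,-1],[-1,0.1,-0.85,-0.43,-1],[-1,0.15,-0.85,-0.43,-1],[-1,0.25,-0.8,-0.43,-1],[-1,0.3,-0.8,-0.43,-1],[-1,0.35,-0.75,-0.43,-1],[-1,0.45,-0.75,-0.43,-1],[-1,0.5,-0.7,-0.43,-1],[-1,0.55,-0.65,-0.43,-1],[-1,0.6,-0.6,-0.43,-1]]}}

```text
time: 2.77
ee_pos: [0.3843, -0.0455, 0.4796]
eef_rot: [0.94, 0.341, -0.001, 0.001]
ft_force: [0.6, 0.2, 0.8]
width: 0.0866
```

```bash
python3 -c "
from h import *
st();plan([.38,-.05,.56],-52)"
```

```text
t 2.77 p [ 0.3843 -0.0455  0.4796] w 0.0866 F [0.6 0.2 0.8] q [ 0.68 -0.18 -0.54  1.44 -0.1   1.86  0.82]
x [ 0.768  0.641 -0.003] y [ 0.641 -0.768  0.002] z [-0.001 -0.003 -1.   ]
[[-1, -0.02, 0.0, -0.24, -0.95], [-1, -0.02, 0.0, -0.24, -0.95], [-1, -0.02, -0.0, -0.24, -0.95], [-1, -0.02, -0.0, -0.24, -0.95], [-1, -0.02, -0.0, -0.24, -0.95], [-1, -0.02, -0.01, -0.24, -0.95], [-1, -0.02, -0.01, -0.24, -0.95], [-1, -0.02, -0.01, -0.24, -0.95], [-1, -0.02, -0.01, -0.24, -0.95], [-1, -0.02, -0.01, -0.24, -0.95], [-1, -0.02, -0.01, -0.24, -0.95]]
```

Call:
{"op": "carry_out", "data": {"rows": [[-1,0,0,-0.3,-1],[-1,0,0,-0.3,-1],[-1,0,0,-0.3,-1],[-1,0,0,-0.3,-1],[-1,0,0,-0.3,-1],[-1,0,0,-0.3,-1],[-1,0,0,-0.3,-1],[-1,0,0,-0.3,-1],[-1,0,0,-0.3,-1],[-1,0,0,-0.3,-1]]}}

```text
time: 3.6
ee_pos: [0.3837, -0.0361, 0.5768]
eef_rot: [0.687, 0.726, 0.0, 0.006]
ft_force: [-7.7, 1.1, 1.2]
width: 0.0872
```

```bash
python3 -c "
from h import *
st()"
```

```text
t 3.6 p [ 0.3837 -0.0361  0.5768] w 0.0872 F [-7.7  1.1  1.2] q [ 0.6  -0.1  -0.53  1.16 -0.05  2.06  1.67]
x [-0.055  0.998 -0.008] y [0.998 0.056 0.008] z [ 0.008 -0.007 -1.   ]
```

Call:
{"op": "carry_out", "data": {"rows": [[-1,0,0,-0.4,0],[-1,0,0,-0.4,0],[-1,0,0,-0.4,0],[-1,0,0,-0.4,0]]}}

```text
time: 3.93
ee_pos: [0.3872, -0.0332, 0.5941]
eef_rot: [0.682, 0.731, 0.013, 0.021]
ft_force: [0.1, -1.1, -0.6]
width: 0.087
```

```bash
python3 -c "
from h import *
s,M=st();print(s['joint_positions'][5])"
```

```text
t 3.93 p [ 0.3872 -0.0332  0.5941] w 0.087 F [ 0.1 -1.1 -0.6] q [ 0.91 -0.11 -0.79  1.11 -0.08  2.06  1.72]
x [-0.069  0.998 -0.014] y [0.996 0.069 0.047] z [ 0.048 -0.01  -0.999]
2.057889878597307
```

Call:
{"op": "carry_out", "data": {"rows": [[-1,0,0,-1,0],[-1,0,0,-1,0],[-1,0,0,-1,0],[-1,0,0,-1,0],[-1,0,0,-1,0],[-1,0,0,-1,0]]}}

```text
time: 4.43
ee_pos: [0.3848, -0.034, 0.662]
eef_rot: [0.68, 0.726, 0.061, 0.082]
ft_force: [0.7, 0.2, 0.6]
width: 0.0869
```

```bash
python3 -c "
from h import *
s,M=st();print(s['joint_positions'][5])"
```

```text
t 4.43 p [ 0.3848 -0.034   0.662 ] w 0.0869 F [0.7 0.2 0.6] q [ 0.77 -0.14 -0.62  0.99 -0.1   2.06  1.72]
x [-0.062  0.997 -0.037] y [0.977 0.068 0.2  ] z [ 0.202 -0.023 -0.979]
2.057946250106751
```

Call:
{"op": "carry_out", "data": {"rows": [[-1,0,0,-1,0],[-1,0,0,-1,0],[-1,0,0,-1,0],[-1,0,0,-1,0],[-1,0,0,-1,0],[-1,0,0,-1,0],[-1,0,0,-1,0],[-1,0,0,-1,0],[-1,0,0,-1,0],[-1,0,0,-1,0],[-1,0,0,-1,0],[-1,0,0,-1,0]]}}

```text
time: 5.43
ee_pos: [0.3089, -0.0284, 0.7945]
eef_rot: [0.658, 0.706, 0.162, 0.206]
ft_force: [0.1, 0.3, -0.6]
width: 0.0872
```

```bash
python3 -c "
from h import *
s,M=st();print(s['joint_positions'][5])"
```

```text
t 5.43 p [ 0.3089 -0.0284  0.7945] w 0.0872 F [ 0.1  0.3 -0.6] q [ 0.43 -0.29 -0.24  0.83 -0.13  2.06  1.73]
x [-0.048  0.996 -0.078] y [0.862 0.081 0.501] z [ 0.505 -0.043 -0.862]
2.0580430544165123
```

Call:
{"op": "carry_out", "data": {"rows": [[-1,0,0,-1,0],[-1,0,0,-1,0],[-1,0,0,-1,0],[-1,0,0,-1,0.5],[-1,0,0,-1,0.5]]}}

```text
time: 5.85
ee_pos: [0.2598, -0.026, 0.8448]
eef_rot: [0.675, 0.66, 0.216, 0.251]
ft_force: [1.1, 0.6, 0.2]
width: 0.0868
```

```bash
cat >> h.py <<'E'
O=np.array([.6085,-.067,0]);YAW=np.radians(-1.07)
UR=np.array([[np.cos(YAW),-np.sin(YAW),0],[np.sin(YAW),np.cos(YAW),0],[0,0,1]])
def U(x,y,z): return O+UR@np.array([x,y,z])/1000
def toU(p): return (UR.T@(np.array(p)-O)*1000).round(1)
E
python3 -c "
from h import *
s,M=st();plan(U(-90,0,330)-.0*M[:,2])
for q in['tab','shelf_edge','mouth']:
  camera('top'); print(q,[(atz('top',r['xy'],z).round(3),r['conf']) for r in pinpoint(q,'top')[:1] for z in [{'tab':.245,'shelf_edge':.39,'mouth':.193}[q]]])
"
```

```text
t 5.85 p [ 0.2598 -0.026   0.8448] w 0.0868 F [1.1 0.6 0.2] q [ 0.2  -0.36 -0.14  0.77 -0.04  2.06  1.58]
x [ 0.036  0.999 -0.04 ] y [ 0.782 -0.003  0.623] z [ 0.622 -0.054 -0.781]
[[-1, -0.01, -0.19, 0.9, 0.0], [-1, -0.01, -0.19, 0.9, 0.0], [-1, -0.01, -0.19, 0.9, 0.0], [-1, -0.01, -0.19, 0.9, 0.0], [-1, -0.01, -0.19, 0.9, 0.0], [-1, -0.01, -0.19, 0.9, 0.0], [-1, -0.01, -0.19, 0.9, 0.0], [-1, -0.01, -0.19, 0.9, 0.0], [-1, -0.01, -0.19, 0.9, 0.0], [-1, -0.01, -0.19, 0.9, 0.0], [-1, -0.01, -0.19, 0.9, 0.0], [-1, -0.01, -0.19, 0.9, 0.0], [-1, -0.01, -0.19, 0.9, 0.0], [-1, -0.01, -0.19, 0.9, 0.0], [-1, -0.01, -0.19, 0.9, 0.0], [-1, -0.01, -0.19, 0.9, 0.0], [-1, -0.01, -0.19, 0.9, 0.0], [-1, -0.01, -0.19, 0.9, 0.0], [-1, -0.01, -0.19, 0.9, 0.0], [-1, -0.01, -0.19, 0.9, 0.0], [-1, -0.01, -0.19, 0.9, 0.0]]
tab [(array([ 0.511, -0.062,  0.245]), 0.73)]
shelf_edge [(array([ 0.594, -0.067,  0.39 ]), 0.9)]
mouth [(array([ 0.612, -0.071,  0.193]), 0.77)]
```

Call:
{"op": "carry_out", "data": {"rows": [[-1,0,-0.25,0.9,0],[-1,0,-0.25,0.9,0],[-1,0,-0.25,0.9,0],[-1,0,-0.25,0.9,0],[-1,0,-0.25,0.9,0],[-1,0,-0.25,0.9,0],[-1,0,-0.25,0.9,0],[-1,0,-0.25,0.9,0],[-1,0,-0.25,0.9,0],[-1,0,-0.25,0.9,0],[-1,0,-0.25,0.9,0],[-1,0,-0.25,0.9,0],[-1,0,-0.25,0.9,0],[-1,0,-0.25,0.9,0],[-1,0,-0.25,0.9,0],[-1,0,-0.25,0.9,0],[-1,0,-0.25,0.9,0]]}}

```text
time: 7.57
ee_pos: [0.4787, -0.0671, 0.3871]
eef_rot: [0.688, 0.669, 0.182, 0.214]
ft_force: [0.3, -0.3, 0.1]
width: 0.0871
```

```bash
cat >> h.py <<'E'
def wray(uv,s):
    i=camera_info("wrist");T=i["tool_from_camera"];M=R.from_quat(s["eef_rot"]).as_matrix()
    d=T[:3,:3]@np.array([(uv[0]-i["cx"])/i["fx"],(uv[1]-i["cy"])/i["fy"],1])
    return s["ee_pos"]+M@T[:3,3],M@d
def watz(uv,s,z):
    o,d=wray(uv,s);return o+d*(z-o[2])/d[2]
def wproj(p,s):
    i=camera_info("wrist");T=i["tool_from_camera"];M=R.from_quat(s["eef_rot"]).as_matrix()
    c=T[:3,:3].T@(M.T@(np.array(p)-s["ee_pos"])-T[:3,3]);return (c[0]/c[2]*i["fx"]+i["cx"],c[1]/c[2]*i["fy"]+i["cy"])
def overlay(name):
    s=read_state();im=camera("wrist");raw=im.copy()
    P=lambda *a:tuple(int(round(v)) for v in wproj(U(*a),s))
    for a,b,c in [((-18,-311,390),(-18,311,390),(0,0,255)),((-32,-260,230),(-32,260,230),(0,255,0)),((-45,-260,230),(-45,260,230),(0,255,0)),((-95,-30,245),(-95,30,245),(255,0,255)),((-85,-30,245),(-85,30,245),(255,0,255)),((-32,75,220),(32,75,220),(255,255,0)),((-32,-75,220),(32,-75,220),(255,255,0))]:
        cv2.line(im,P(*a),P(*b),c,1)
    cv2.imwrite(name,im);return s
E
python3 -c "
from h import *
st();s=overlay('pics/w1.png')
for q,z in [('tab',.245),('shelf_edge',.39),('mouth',.193),('ledge_left',.22)]:
  print(q,[(np.round(r['xy']),watz(r['xy'],s,z).round(4),r['conf']) for r in pinpoint(q,'wrist')[:1]])
"
```

```text
t 7.57 p [ 0.4787 -0.0671  0.3871] w 0.0871 F [ 0.3 -0.3  0.1] q [ 0.26 -0.46 -0.16  1.96 -0.08  1.06  1.66]
x [ 0.037  0.999 -0.036] y [ 0.843 -0.012  0.538] z [ 0.537 -0.05  -0.842]
tab [(array([327., 168.]), array([ 0.507 , -0.0667,  0.245 ]), 0.76)]
shelf_edge [(array([320., 363.]), array([ 0.5929, -0.0708,  0.39  ]), 0.86)]
mouth [(array([329., 207.]), array([ 0.6076, -0.0665,  0.193 ]), 0.86)]
ledge_left [(array([390., 226.]), array([0.6121, 0.006 , 0.22  ]), 0.6)]
```

View pics/w1.png

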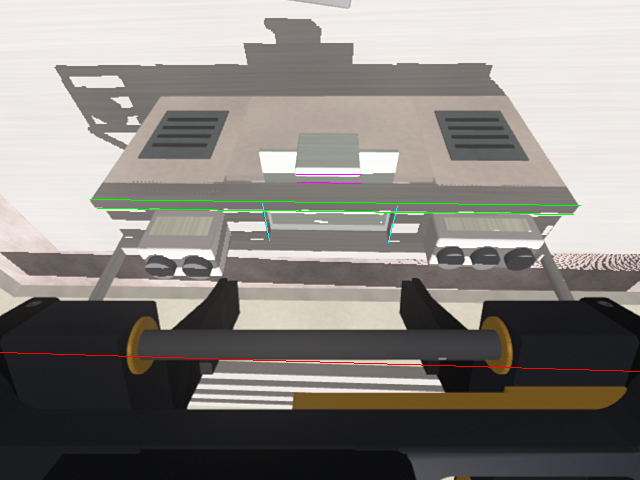

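```bash
python3 -c "
import cv2
im=cv2.imread('pics/w1.png')[120:260,220:440]
cv2.imwrite('pics/w1c.png',cv2.resize(im,(792,504),interpolation=cv2.INTER_CUBIC))"
```

```text
(no output)
```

View pics/w1c.png

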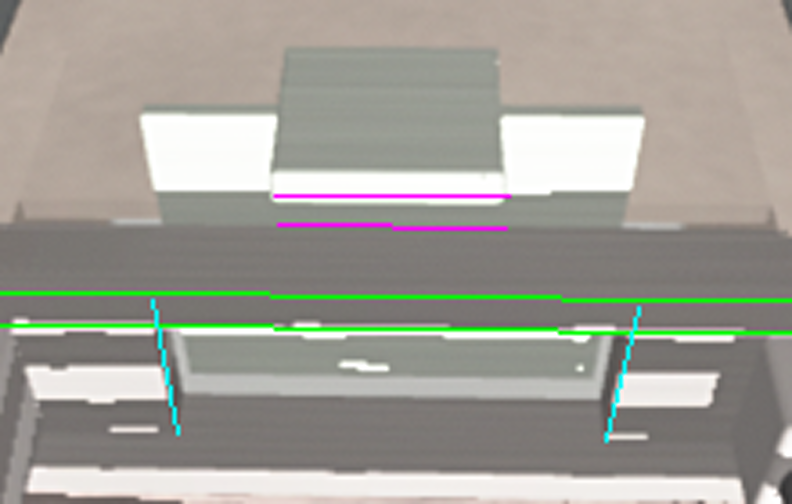

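```bash
python3 -c "
from h import *
plan([.511,-.0675,.230],n=8)"
```

```text
[[-1, 0.02, -0.25, 0.64, 0.0], [-1, 0.02, -0.25, 0.64, 0.0], [-1, 0.02, -0.25, 0.64, 0.0], [-1, 0.02, -0.25, 0.64, 0.0], [-1, 0.02, -0.25, 0.64, 0.0], [-1, 0.02, -0.25, 0.64, 0.0], [-1, 0.02, -0.25, 0.64, 0.0], [-1, 0.02, -0.25, 0.64, 0.0]]
```

Call:
{"op": "carry_out", "data": {"rows": [[-1,0.02,-0.25,0.64,0],[-1,0.02,-0.25,0.64,0],[-1,0.02,-0.25,0.64,0],[-1,0.02,-0.25,0.64,0],[-1,0.02,-0.25,0.64,0],[-1,0.02,-0.25,0.64,0],[-1,0.02,-0.25,0.64,0],[-1,0.02,-0.25,0.64,0],[-1,0,0,0,0]]}}

```text
time: 8.57
ee_pos: [0.5234, -0.0703, 0.2522]
eef_rot: [0.683, 0.666, 0.194, 0.229]
ft_force: [-0.5, -0.7, -0.9]
width: 0.0869
```

```bash
python3 -c "
from h import *
st();plan([.511,-.0675,.230],n=3)"
```

```text
t 8.57 p [ 0.5234 -0.0703  0.2522] w 0.0869 F [-0.5 -0.7 -0.9] q [ 0.26 -0.34 -0.19  2.18 -0.07  0.69  1.64]
x [ 0.039  0.998 -0.039] y [ 0.821 -0.009  0.571] z [ 0.569 -0.054 -0.82 ]
[[-1, 0.04, -0.25, 0.12, 0.0], [-1, 0.04, -0.25, 0.12, 0.0], [-1, 0.04, -0.25, 0.12, 0.0]]
```

Call:
{"op": "carry_out", "data": {"rows": [[-1,0.04,-0.3,0.15,0],[-1,0.04,-0.3,0.15,0],[-1,0.04,-0.3,0.15,0],[-0.2,0,0,0,0],[-0.2,0,0,0,0]], "force": 20}}

```text
time: 8.98
ee_pos: [0.5103, -0.0672, 0.2317]
eef_rot: [0.682, 0.665, 0.197, 0.232]
ft_force: [-0.2, 0.1, 0.9]
width: 0.0804
```

```bash
python3 -c "
from h import *
st()"
```

```text
t 8.98 p [ 0.5103 -0.0672  0.2317] w 0.0804 F [-0.2  0.1  0.9] q [ 0.25 -0.37 -0.2   2.25 -0.07  0.64  1.63]
x [ 0.039  0.998 -0.04 ] y [ 0.816 -0.009  0.578] z [ 0.577 -0.055 -0.815]
```

Call:
{"op": "carry_out", "data": {"rows": [[0.5,0,0,0,0],[0.5,0,0,0,0],[0.5,0,0,0,0],[0.5,0,0,0,0],[0.5,0,0,0,0]], "force": 20}}

```text
time: 9.4
ee_pos: [0.511, -0.0631, 0.2338]
eef_rot: [0.681, 0.666, 0.199, 0.231]
ft_force: [-0.7, 17.6, 0.3]
width: 0.0483
```

```bash
python3 -c "
from h import *
s,M=st();plan(s['ee_pos']+[-.03,0.0006,0],n=3,jaw=.5)"
```

```text
t 9.4 p [ 0.511  -0.0631  0.2338] w 0.0483 F [-0.7 17.6  0.3] q [ 0.25 -0.37 -0.2   2.24 -0.08  0.64  1.63]
x [ 0.035  0.999 -0.038] y [ 0.815 -0.006  0.58 ] z [ 0.579 -0.051 -0.814]
[[0.5, -0.0, -0.27, -0.19, 0.0], [0.5, -0.0, -0.27, -0.19, 0.0], [0.5, -0.0, -0.27, -0.19, 0.0]]
```

```bash
python3 -c "
from h import *
im=camera('wrist')
st()
cv2.imwrite('pics/w2.png',im)"
```

```text
t 9.45 p [ 0.5112 -0.0619  0.2338] w 0.0441 F [-3.1 26.3  1.2] q [ 0.25 -0.37 -0.2   2.24 -0.08  0.64  1.63]
x [ 0.033  0.999 -0.037] y [ 0.815 -0.006  0.58 ] z [ 0.579 -0.049 -0.814]
```

View pics/w2.png

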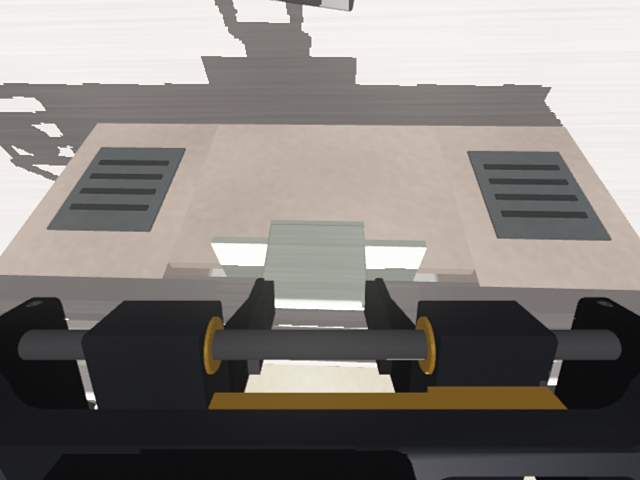

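```bash
python3 -c "
from h import *
s,M=st()
for uv in [(273,299),(272,307),(365,299),(365,308),(265,222),(363,221)]: print(uv,watz(uv,s,.245).round(4))
for a in [-.0435,-.022,.022,.0435]:
  print('tip',a,np.round(wproj(s['ee_pos']+M@[a,0,.014],s)),np.round(wproj(s['ee_pos']+M@[a,-.0095,.014],s)))
im=cv2.imread('pics/w2.png')[210:370,220:430]
cv2.imwrite('pics/w2c.png',cv2.resize(im,(787,600),interpolation=cv2.INTER_CUBIC))
"
```

```text
t 9.45 p [ 0.5112 -0.0619  0.2338] w 0.0441 F [-3.1 26.3  1.2] q [ 0.25 -0.37 -0.2   2.24 -0.08  0.64  1.63]
x [ 0.033  0.999 -0.037] y [ 0.815 -0.006  0.58 ] z [ 0.579 -0.049 -0.814]
(273, 299) [ 0.5056 -0.0864  0.245 ]
(272, 307) [ 0.5156 -0.0885  0.245 ]
(365, 299) [ 0.5036 -0.0372  0.245 ]
(365, 308) [ 0.5145 -0.0364  0.245 ]
(265, 222) [ 0.4406 -0.0802  0.245 ]
(363, 221) [ 0.4396 -0.0428  0.245 ]
tip -0.0435 [248. 276.] [247. 262.]
tip -0.022 [283. 276.] [283. 262.]
tip 0.022 [356. 276.] [356. 262.]
tip 0.0435 [391. 276.] [392. 262.]
```

View pics/w2c.png

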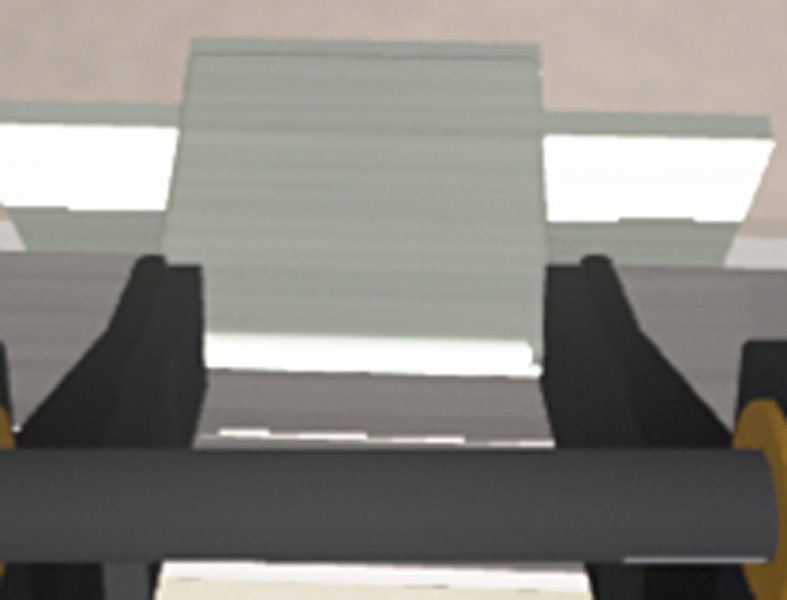

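Call:
{"op": "carry_out", "data": {"rows": [[-1,0,0,0,0],[-1,0,0,0,0],[-1,0,0,0,0],[-1,0,0,0,0],[-1,0,0,-0.5,0],[-1,0,0,-0.9,0],[0,0,0,-0.9,0],[1,0,0.6,-0.6,0],[1,0,0.6,0,0],[1,0,0.6,0,0]]}}

```text
time: 10.28
ee_pos: [0.5054, -0.0597, 0.3336]
eef_rot: [0.683, 0.667, 0.195, 0.226]
ft_force: [0.2, -0.2, -0.9]
width: 0.0653
```

```bash
python3 -c "
from h import *
s,M=st()
plan([.533,-.0665,.30],n=5,jaw=1)"
```

```text
t 10.28 p [ 0.5054 -0.0597  0.3336] w 0.0653 F [ 0.2 -0.2 -0.9] q [ 0.27 -0.43 -0.19  2.07 -0.09  0.89  1.64]
x [ 0.034  0.999 -0.035] y [ 0.822 -0.009  0.569] z [ 0.568 -0.048 -0.822]
[[1, -0.03, 0.02, 0.29, 0.0], [1, -0.03, 0.02, 0.29, 0.0], [1, -0.03, 0.02, 0.29, 0.0], [1, -0.03, 0.02, 0.29, 0.0], [1, -0.03, 0.02, 0.29, 0.0]]
```

Call:
{"op": "carry_out", "data": {"rows": [[1,-0.04,0.02,0.3,0],[1,-0.04,0.02,0.3,0],[1,-0.04,0.02,0.3,0],[1,-0.04,0.02,0.3,0],[1,-0.04,0,0.2,0],[1,0,0,0,0],[1,0,0,0,0]]}}

```text
time: 10.87
ee_pos: [0.5338, -0.0707, 0.2971]
eef_rot: [0.684, 0.666, 0.195, 0.226]
ft_force: [-0.4, 0.3, -0.2]
width: 0.0194
```

```bash
python3 -c "
from h import *
s,M=st()
plan([.534,-.0665,.242],n=4,jaw=1)"
```

```text
t 10.87 p [ 0.5338 -0.0707  0.2971] w 0.0194 F [-0.4  0.3 -0.2] q [ 0.27 -0.34 -0.19  2.08 -0.07  0.79  1.65]
x [ 0.038  0.999 -0.034] y [ 0.823 -0.012  0.568] z [ 0.567 -0.05  -0.822]
[[1, 0.05, -0.26, 0.38, 0.0], [1, 0.05, -0.26, 0.38, 0.0], [1, 0.05, -0.26, 0.38, 0.0], [1, 0.05, -0.26, 0.38, 0.0]]
```

Call:
{"op": "carry_out", "data": {"rows": [[1,0.05,-0.26,0.38,0],[1,0.05,-0.26,0.38,0],[1,0.05,-0.26,0.38,0],[1,0.05,-0.26,0.38,0],[1,0,0,0,0]]}}

```text
time: 11.28
ee_pos: [0.5337, -0.0666, 0.2407]
eef_rot: [0.684, 0.665, 0.195, 0.227]
ft_force: [-1.0, -0.1, -0.2]
width: 0.0005
```

```bash
python3 -c "
from h import *
s,M=st()
plan([.48,-.0655,.242],n=4,jaw=1)"
```

```text
t 11.28 p [ 0.5337 -0.0666  0.2407] w 0.0005 F [-1.  -0.1 -0.2] q [ 0.27 -0.31 -0.22  2.18 -0.06  0.65  1.63]
x [ 0.038  0.999 -0.035] y [ 0.822 -0.011  0.57 ] z [ 0.569 -0.05  -0.821]
[[1, -0.01, -0.36, -0.26, 0.0], [1, -0.01, -0.36, -0.26, 0.0], [1, -0.01, -0.36, -0.26, 0.0], [1, -0.01, -0.36, -0.26, 0.0]]
```

Call:
{"op": "carry_out", "data": {"rows": [[1,0,-0.36,-0.25,0],[1,0,-0.36,-0.25,0],[1,0,-0.36,-0.25,0],[1,0,-0.36,-0.25,0]]}}

```text
time: 11.62
ee_pos: [0.4822, -0.0644, 0.2445]
eef_rot: [0.683, 0.665, 0.197, 0.228]
ft_force: [-0.2, -0.5, 0.4]
width: 0.0005
```

```bash
python3 -c "
from h import *
s,M=st()
plan([.44,-.0645,.24],n=4,jaw=1)"
```

```text
t 11.62 p [ 0.4822 -0.0644  0.2445] w 0.0005 F [-0.2 -0.5  0.4] q [ 0.26 -0.45 -0.19  2.27 -0.1   0.71  1.66]
x [ 0.037  0.999 -0.035] y [ 0.819 -0.011  0.574] z [ 0.573 -0.05  -0.818]
[[1, -0.01, -0.31, -0.17, 0.0], [1, -0.01, -0.31, -0.17, 0.0], [1, -0.01, -0.31, -0.17, 0.0], [1, -0.01, -0.31, -0.17, 0.0]]
```

```bash
python3 -c "
from h import *
s,M=st();cv2.imwrite('pics/w3.png',camera('wrist'));cv2.imwrite('pics/t3.png',camera('top'))
for c in ['wrist','top']:
  for q,z in [('tab',.245)]:
    print(c,[(np.round(r['xy']),(watz(r['xy'],s,z) if c=='wrist' else atz(c,r['xy'],z)).round(4),r['conf']) for r in pinpoint(q,c)[:2]])
"
```

```text
t 11.62 p [ 0.4822 -0.0644  0.2445] w 0.0005 F [-0.2 -0.5  0.4] q [ 0.26 -0.45 -0.19  2.27 -0.1   0.71  1.66]
x [ 0.037  0.999 -0.035] y [ 0.819 -0.011  0.574] z [ 0.573 -0.05  -0.818]
wrist [(array([320., 293.]), array([ 0.4885, -0.0643,  0.245 ]), 0.71)]
top [(array([344., 245.]), array([ 0.4883, -0.0652,  0.245 ]), 0.64)]
```

View pics/w3.png

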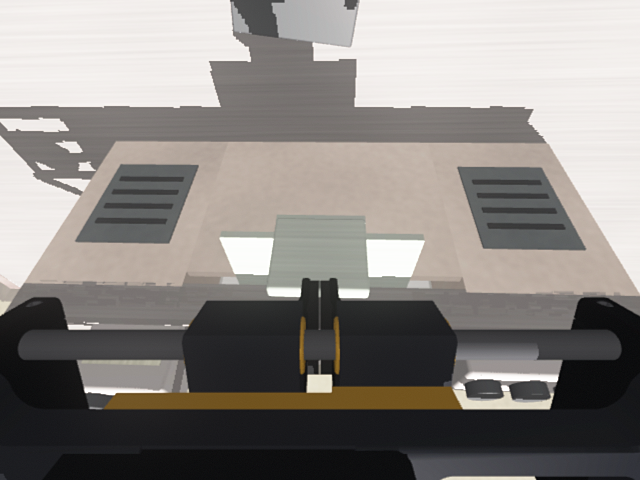

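```bash
python3 -c "
import cv2,numpy as np
a=cv2.imread('pics/top0.png')[190:270,270:430];b=cv2.imread('pics/t3.png')[190:270,270:430]
cv2.imwrite('pics/t3c.png',np.vstack([cv2.resize(x,None,fx=3.7,fy=3.7,interpolation=cv2.INTER_CUBIC) for x in(a,b)]))"
```

```text
(no output)
```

View pics/t3c.png

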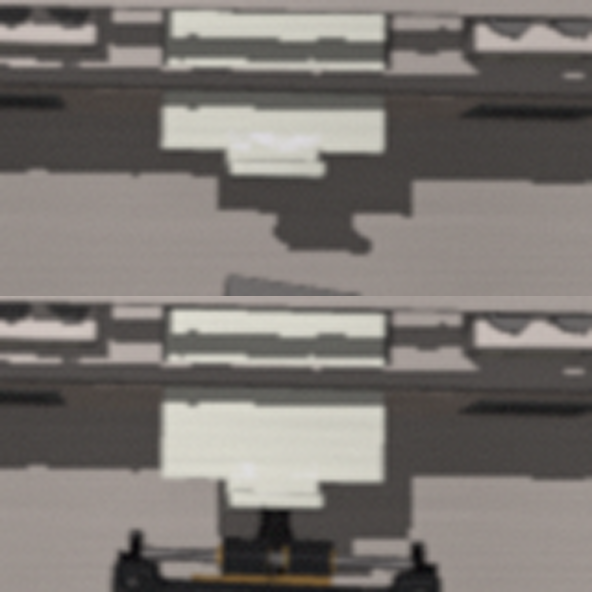

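```bash
python3 -c "
from h import *
s,M=st()
for v0,v1 in [(160,177),(191,211)]: print([atz('top',(270+275/3.7,190+v/3.7),.245).round(4) for v in(v0,v1)])
i=camera_info('top');E=np.linalg.inv(i['extrinsics'])
for l in (-.03,-.015,0,.014):
  for y in(-.0095,.0095):
    c=E@np.r_[s['ee_pos']+M@[0,y,l],1];u=c[0]/c[2]*i['fx']+i['cx'];v=c[1]/c[2]*i['fy']+i['cy'];print(l,y,'crop',round((u-270)*3.7),round((v-190)*3.7+296))
"
```

```text
t 11.82 p [ 0.4831 -0.0646  0.2446] w 0.0005 F [ 1.1 -0.2  0.5] q [ 0.26 -0.45 -0.19  2.27 -0.1   0.7   1.66]
x [ 0.038  0.999 -0.035] y [ 0.818 -0.011  0.575] z [ 0.574 -0.05  -0.818]
[array([ 0.5157, -0.0649,  0.245 ]), array([ 0.5049, -0.065 ,  0.245 ])]
[array([ 0.496, -0.065,  0.245]), array([ 0.4833, -0.065 ,  0.245 ])]
-0.03 -0.0095 crop 273 546
-0.03 0.0095 crop 275 521
-0.015 -0.0095 crop 273 533
-0.015 0.0095 crop 275 508
0 -0.0095 crop 274 520
0 0.0095 crop 275 495
0.014 -0.0095 crop 274 508
0.014 0.0095 crop 275 483
```

```bash
python3 -c "
from h import *
s,M=st()
plan([.484,-.066,.29],n=3,jaw=1)
for d in ([.01,0,0],[0,.01,0],[0,0,.01]): print((M.T@np.array(d)/.03).round(3))"
```

```text
t 11.82 p [ 0.4831 -0.0646  0.2446] w 0.0005 F [ 1.1 -0.2  0.5] q [ 0.26 -0.45 -0.19  2.27 -0.1   0.7   1.66]
x [ 0.038  0.999 -0.035] y [ 0.818 -0.011  0.575] z [ 0.574 -0.05  -0.818]
[[1, -0.03, 0.3, -0.41, 0.0], [1, -0.03, 0.3, -0.41, 0.0], [1, -0.03, 0.3, -0.41, 0.0]]
[0.013 0.273 0.191]
[ 0.333 -0.004 -0.017]
[-0.012  0.192 -0.273]
```

Call:
{"op": "carry_out", "data": {"rows": [[1,-0.02,0.29,-0.41,0],[1,-0.02,0.29,-0.41,0],[1,-0.02,0.29,-0.41,0],[1,0.02,0.41,0.29,0],[1,0.02,0.41,0.29,0],[1,0.02,0.41,0.29,0],[1,0,0,0,0]]}}

```text
time: 12.4
ee_pos: [0.5349, -0.0644, 0.2949]
eef_rot: [0.682, 0.665, 0.198, 0.23]
ft_force: [-0.5, -1.0, -0.8]
width: 0.0001
```

```bash
python3 -c "
from h import *
s,M=st()
plan([.530,-.066,.22],n=5,jaw=1)"
```

```text
t 12.4 p [ 0.5349 -0.0644  0.2949] w 0.0001 F [-0.5 -1.  -0.8] q [ 0.27 -0.34 -0.21  2.1  -0.07  0.77  1.63]
x [ 0.037  0.999 -0.035] y [ 0.816 -0.01   0.577] z [ 0.576 -0.05  -0.816]
[[1, 0.01, -0.31, 0.39, 0.0], [1, 0.01, -0.31, 0.39, 0.0], [1, 0.01, -0.31, 0.39, 0.0], [1, 0.01, -0.31, 0.39, 0.0], [1, 0.01, -0.31, 0.39, 0.0]]
```

Call:
{"op": "carry_out", "data": {"rows": [[1,0.01,-0.31,0.39,0],[1,0.01,-0.31,0.39,0],[1,0.01,-0.31,0.39,0],[1,0.01,-0.31,0.39,0],[1,0.01,-0.31,0.39,0],[1,0,0,0,0],[1,0,-0.35,-0.24,0],[1,0,-0.35,-0.24,0],[1,0,-0.35,-0.24,0],[1,0,-0.35,-0.24,0]]}}

```text
time: 13.23
ee_pos: [0.4843, -0.0632, 0.2215]
eef_rot: [0.681, 0.665, 0.201, 0.23]
ft_force: [3.0, -0.6, 0.5]
width: 0.0005
```

```bash
python3 -c "
from h import *
s,M=st();camera('wrist');camera('top')
for c in ['wrist','top']:
  for q,z in [('tab',.245)]:
    print(c,[(np.round(r['xy']),(watz(r['xy'],s,z) if c=='wrist' else atz(c,r['xy'],z)).round(4),r['conf']) for r in pinpoint(q,c)[:2]])
plan([.43,-.066,.22],n=5,jaw=1)
"
```

```text
t 13.23 p [ 0.4843 -0.0632  0.2215] w 0.0005 F [ 3.  -0.6  0.5] q [ 0.25 -0.43 -0.19  2.31 -0.11  0.64  1.66]
x [ 0.035  0.999 -0.033] y [ 0.814 -0.009  0.581] z [ 0.58  -0.047 -0.813]
wrist [(array([308., 296.]), array([ 0.4504, -0.0662,  0.245 ]), 0.59)]
top [(array([343., 263.]), array([ 0.4462, -0.0618,  0.245 ]), 0.72)]
[[1, -0.03, -0.3, -0.2, 0.0], [1, -0.03, -0.3, -0.2, 0.0], [1, -0.03, -0.3, -0.2, 0.0], [1, -0.03, -0.3, -0.2, 0.0], [1, -0.03, -0.3, -0.2, 0.0]]
```

Call:
{"op": "carry_out", "data": {"rows": [[1,0,-0.32,-0.22,0],[1,0,-0.32,-0.22,0],[1,0,-0.15,-0.1,0]]}}

```text
time: 13.68
ee_pos: [0.4656, -0.0622, 0.2261]
eef_rot: [0.68, 0.664, 0.204, 0.235]
ft_force: [5.1, 0.9, 2.4]
width: 0.0006
```

```bash
python3 -c "
from h import *
s,M=st()"
```

```text
t 13.68 p [ 0.4656 -0.0622  0.2261] w 0.0006 F [5.1 0.9 2.4] q [ 0.28 -0.5  -0.2   2.34 -0.15  0.66  1.7 ]
x [ 0.034  0.999 -0.034] y [ 0.807 -0.007  0.59 ] z [ 0.59  -0.047 -0.806]
```

Call:
{"op": "carry_out", "data": {"rows": [[1,0,-0.5,-0.1,0],[1,0,-0.5,-0.1,0],[1,0,-0.5,-0.1,0],[1,0,0,0,0]]}}

```text
time: 14.02
ee_pos: [0.4726, -0.0655, 0.2234]
eef_rot: [0.674, 0.662, 0.217, 0.246]
ft_force: [-1.1, -0.4, -1.1]
width: 0.0003
```

```bash
python3 -c "
from h import *
s,M=st();camera('wrist');camera('top')
for c in ['wrist','top']:
  for q,z in [('tab',.245)]:
    print(c,[(np.round(r['xy']),(watz(r['xy'],s,z) if c=='wrist' else atz(c,r['xy'],z)).round(4),r['conf']) for r in pinpoint(q,c)[:2]])
cv2.imwrite('pics/t4.png',camera('top'))"
```

```text
t 14.02 p [ 0.4726 -0.0655  0.2234] w 0.0003 F [-1.1 -0.4 -1.1] q [ 0.3  -0.5  -0.21  2.37 -0.19  0.6   1.75]
x [ 0.029  0.999 -0.033] y [ 0.785 -0.002  0.62 ] z [ 0.619 -0.044 -0.784]
wrist [(array([316., 291.]), array([ 0.4328, -0.0653,  0.245 ]), 0.66)]
top [(array([344., 270.]), array([ 0.4301, -0.0656,  0.245 ]), 0.94)]
```

Call:
{"op": "carry_out", "data": {"rows": [[1,0,0,0.4,0],[1,0,-0.15,0,0],[1,0,-0.25,-0.1,0],[1,0,-0.25,-0.1,0]]}}

```text
time: 14.6
ee_pos: [0.4755, -0.0661, 0.2165]
eef_rot: [0.67, 0.659, 0.226, 0.255]
ft_force: [22.3, 3.9, 2.2]
width: 0.0001
```

```bash
python3 -c "
from h import *
s,M=st();camera('wrist');camera('top')
for c in ['wrist','top']:
  for q,z in [('tab',.245)]:
    print(c,[(np.round(r['xy']),(watz(r['xy'],s,z) if c=='wrist' else atz(c,r['xy'],z)).round(4),r['conf']) for r in pinpoint(q,c)[:2]])
"
```

```text
t 14.6 p [ 0.4755 -0.0661  0.2165] w 0.0001 F [22.3  3.9  2.2] q [ 0.3  -0.5  -0.21  2.39 -0.21  0.55  1.77]
x [ 0.029  0.999 -0.035] y [0.768 0.    0.64 ] z [ 0.639 -0.045 -0.768]
wrist [(array([317., 306.]), array([ 0.4319, -0.0648,  0.245 ]), 0.93)]
top [(array([342., 268.]), array([ 0.4352, -0.0592,  0.245 ]), 0.71)]
```

```bash
python3 -c "
from h import *
s,M=st()
T=U(3,-227,234);print(T,T-.13*M[:,2])
for d in ([.01,0,0],[0,.01,0],[0,0,.01]): print((M.T@np.array(d)/.03).round(3))
plan(T-.13*M[:,2],n=10,jaw=1)"
```

```text
t 14.8 p [ 0.4754 -0.0661  0.2164] w 0.0002 F [24.7  2.3  3.8] q [ 0.3  -0.5  -0.21  2.39 -0.21  0.55  1.77]
x [ 0.029  0.999 -0.035] y [0.769 0.    0.639] z [ 0.639 -0.045 -0.768]
[ 0.60726049 -0.29401644  0.234     ] [ 0.5242351  -0.28818344  0.33386371]
[0.01  0.256 0.213]
[ 0.333  0.    -0.015]
[-0.012  0.213 -0.256]
[[1, -0.75, 0.38, -0.16, 0.0], [1, -0.75, 0.38, -0.16, 0.0], [1, -0.75, 0.38, -0.16, 0.0], [1, -0.75, 0.38, -0.16, 0.0], [1, -0.75, 0.38, -0.16, 0.0], [1, -0.75, 0.38, -0.16, 0.0], [1, -0.75, 0.38, -0.16, 0.0], [1, -0.75, 0.38, -0.16, 0.0], [1, -0.75, 0.38, -0.16, 0.0], [1, -0.75, 0.38, -0.16, 0.0]]
```

Call:
{"op": "carry_out", "data": {"rows": [[1,0,0.4,0.3,0],[1,-0.02,0.5,-0.6,0],[1,-0.02,0.5,-0.6,0],[1,-0.02,0.5,-0.6,0],[1,-0.02,0.5,-0.6,0],[1,-0.93,0.1,0.1,0],[1,-0.93,0.1,0.1,0],[1,-0.93,0.1,0.1,0],[1,-0.93,0.1,0.1,0],[1,-0.93,0.1,0.1,0],[1,-0.93,0.1,0.1,0],[1,-0.93,0.1,0.1,0],[1,0,0,0,0]]}}

```text
time: 15.88
ee_pos: [0.5143, -0.2691, 0.3034]
eef_rot: [0.672, 0.665, 0.216, 0.244]
ft_force: [-0.2, -0.0, -0.5]
width: 0.0003
```

```bash
python3 -c "
from h import *
s,M=st()
T=U(3,-227,234)
plan(T-.13*M[:,2],n=3,jaw=1)
camera('top');camera('wrist')
print([(np.round(r['xy']),atz('top',r['xy'],.245).round(4),r['conf']) for r in pinpoint('tab','top')[:1]])
for q in ['tall_pack','long_pack']:print(q,[(np.round(r['xy']),watz(r['xy'],s,.22).round(4),toU(watz(r['xy'],s,.22)),r['conf']) for r in pinpoint(q,'wrist')[:2]])"
```

```text
t 15.88 p [ 0.5143 -0.2691  0.3034] w 0.0003 F [-0.2 -0.  -0.5] q [ 0.24 -0.25  0.31  2.02 -0.31  0.79  2.28]
x [ 0.022  0.999 -0.034] y [0.789 0.003 0.614] z [ 0.614 -0.04  -0.788]
[[1, -0.23, 0.34, -0.19, 0.0], [1, -0.23, 0.34, -0.19, 0.0], [1, -0.23, 0.34, -0.19, 0.0]]
[(array([346., 270.]), array([ 0.4301, -0.0688,  0.245 ]), 0.79)]
tall_pack [(array([363., 251.]), array([ 0.6067, -0.2328,  0.22  ]), array([   1.3, -165.8,  220. ]), 0.75), (array([530., 231.]), array([ 0.5717, -0.0977,  0.22  ]), array([-36.2, -31.4, 220. ]), 0.54)]
long_pack []
```

Call:
{"op": "carry_out", "data": {"rows": [[1,-0.33,0.34,-0.19,0],[1,-0.33,0.34,-0.19,0],[1,-0.33,0.34,-0.19,0],[1,0,0,0,0]]}}

```text
time: 16.47
ee_pos: [0.5286, -0.2867, 0.3377]
eef_rot: [0.668, 0.67, 0.218, 0.241]
ft_force: [-0.6, -1.1, 0.5]
width: 0.0004
```

```bash
python3 -c "
from h import *
s,M=st();im=camera('wrist')
P=lambda p:tuple(int(round(v)) for v in wproj(p,s))
print([toU(watz(r['xy'],s,.22)) for r in pinpoint('tall_pack','wrist')[:1]])
for z in(220,):
  for a,b in [((-32,-260),(-32,-75)),((32,-260),(32,-75)),((-25,-206),(25,-206)),((-25,-126),(25,-126))]: cv2.line(im,P(U(*a,z)),P(U(*b,z)),(0,255,0),1)
for a,b in [((-25,-206),(25,-206)),((-25,-126),(25,-126))]: cv2.line(im,P(U(*a,280)),P(U(*b,280)),(0,0,255),1)
cv2.circle(im,P(U(3,-232,234)),3,(255,0,255),-1)
cv2.imwrite('pics/w5.png',im)
plan(U(3,-232,234),n=8,jaw=1)"
```

```text
t 16.47 p [ 0.5286 -0.2867  0.3377] w 0.0004 F [-0.6 -1.1  0.5] q [ 0.23 -0.2   0.34  1.91 -0.33  0.87  2.3 ]
x [ 0.008  0.999 -0.032] y [0.789 0.013 0.614] z [ 0.614 -0.031 -0.789]
[array([   4.5, -159.5,  220. ])]
[[1, -0.04, 0.0, 0.54, 0.0], [1, -0.04, 0.0, 0.54, 0.0], [1, -0.04, 0.0, 0.54, 0.0], [1, -0.04, 0.0, 0.54, 0.0], [1, -0.04, 0.0, 0.54, 0.0], [1, -0.04, 0.0, 0.54, 0.0], [1, -0.04, 0.0, 0.54, 0.0], [1, -0.04, 0.0, 0.54, 0.0]]
```

View pics/w5.png

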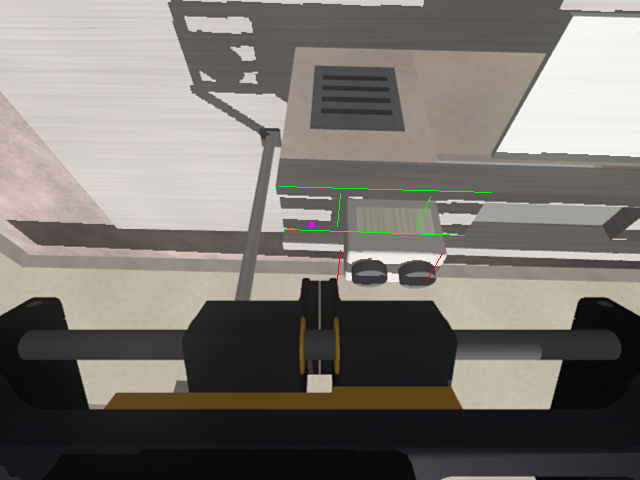

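Call:
{"op": "carry_out", "data": {"rows": [[1,-0.02,0,0.54,0],[1,-0.02,0,0.54,0],[1,-0.02,0,0.54,0],[1,-0.02,0,0.54,0],[1,-0.02,0,0.54,0],[1,-0.02,0,0.54,0],[1,-0.02,0,0.4,0],[1,0,0,0,0]]}}

```text
time: 17.23
ee_pos: [0.5934, -0.2823, 0.2393]
eef_rot: [0.667, 0.672, 0.219, 0.236]
ft_force: [0.2, 0.8, -0.8]
width: 0.0006
```

```bash
python3 -c "
from h import *
s,M=st();print(toU(s['ee_pos']))
plan(U(3,-232,234),n=2,jaw=1)"
```

```text
t 17.23 p [ 0.5934 -0.2823  0.2393] w 0.0006 F [ 0.2  0.8 -0.8] q [ 0.18 -0.01  0.35  1.95 -0.5   0.66  2.43]
x [-0.     1.    -0.026] y [0.793 0.016 0.609] z [ 0.609 -0.02  -0.793]
[ -11.1 -215.6  239.3]
[[1, -0.28, 0.12, 0.22, 0.0], [1, -0.28, 0.12, 0.22, 0.0]]
```

Call:
{"op": "carry_out", "data": {"rows": [[1,-0.1,0.24,0.3,0],[1,0,0,0.1,0],[1,0.4,0,0,0],[1,0.5,0,0,0],[1,0.5,0,0,0],[1,0.5,0,0,0]]}}

```text
time: 17.73
ee_pos: [0.6028, -0.2314, 0.2329]
eef_rot: [0.669, 0.67, 0.217, 0.237]
ft_force: [-2.3, -2.2, 0.1]
width: 0.0005
```

```bash
python3 -c "
from h import *
s,M=st();print(toU(s['ee_pos']))"
```

```text
t 17.73 p [ 0.6028 -0.2314  0.2329] w 0.0005 F [-2.3 -2.2  0.1] q [ 0.13 -0.05  0.29  2.   -0.38  0.6   2.25]
x [ 0.008  1.    -0.027] y [0.794 0.01  0.608] z [ 0.608 -0.027 -0.793]
[  -2.6 -164.5  232.9]
```

Call:
{"op": "carry_out", "data": {"rows": [[1,0.45,0,0,0],[1,0.45,0,0,0],[1,0.45,0,0,0],[1,0.45,0,0,0],[1,0.45,0,0,0],[1,0.3,0,0,0],[1,0,0,0,0]]}}

```text
time: 18.32
ee_pos: [0.6002, -0.1531, 0.2379]
eef_rot: [0.669, 0.667, 0.219, 0.243]
ft_force: [0.1, -0.4, 0.5]
width: 0.0006
```

```bash
python3 -c "
from h import *
s,M=st();print(toU(s['ee_pos']))
for c in ['top','scene','wrist']:
  camera(c)
  for q in ['tall_pack','long_pack']:print(c,q,[(np.round(r['xy']),round(r['conf'],2)) for r in pinpoint(q,c)[:2]],[np.round(r['box']) for r in recognise(q,c)[:2]])"
```

```text
t 18.32 p [ 0.6002 -0.1531  0.2379] w 0.0006 F [ 0.1 -0.4  0.5] q [ 0.09 -0.14  0.15  2.08 -0.18  0.55  1.93]
x [ 0.014  0.999 -0.031] y [0.787 0.009 0.617] z [ 0.617 -0.033 -0.786]
[ -6.7 -86.3 237.9]
top tall_pack [(array([352., 199.]), 0.92)] [array([342., 202.,  33.,  12.])]
top long_pack [(array([272., 194.]), 0.68)] [array([272., 192.,  52.,  25.])]
scene tall_pack [(array([305., 229.]), 0.62), (array([222., 343.]), 0.25)] [array([305., 224.,  13.,   3.])]
scene long_pack [(array([260., 223.]), 0.71)] [array([257., 225.,  43.,  38.])]
wrist tall_pack [] []
wrist long_pack [] [array([635., 301.,  10.,  22.]), array([320., 164., 640., 323.])]
```

Call:
{"op": "carry_out", "data": {"rows": [[1,0,0,-0.9,0],[1,0,0,-0.9,0],[1,0,0,-0.9,0],[1,0,0,-0.9,0],[1,0,0,-0.8,0],[1,0.95,0,0,0],[1,0.95,0,0,0],[1,0.95,0,0,0],[1,0.95,0,0,0],[1,0.95,0,0,0],[1,0.95,0,0,0],[1,0.95,0,0,0],[1,0.95,0,0,0],[1,0.95,0,0,0],[1,0.95,0,0,0],[1,0.95,0,0,0],[1,0.3,0,0,0],[1,0,0,0,0]]}}

```text
time: 20.57
ee_pos: [0.5198, 0.1881, 0.3392]
eef_rot: [0.67, 0.665, 0.222, 0.245]
ft_force: [0.0, -0.9, -0.9]
width: 0.0006
```

```bash
python3 -c "
from h import *
s,M=st();print(toU(s['ee_pos']))
T=U(0,248,236);plan(T-.12*M[:,2],n=3,jaw=1)
for c in('top','wrist','scene'):
  im=camera(c);cv2.imwrite(f'pics/{c}6.png',im)
  for q in ['tall_pack','long_pack']:
    print(c,q,[(np.round(r['xy']),round(r['conf'],2)) + ((toU(watz(r['xy'],s,.22)),) if c=='wrist' else ()) for r in pinpoint(q,c)[:2]])
"
```

```text
t 20.57 p [0.5198 0.1881 0.3392] w 0.0006 F [ 0.  -0.9 -0.9] q [ 0.23 -0.35 -0.73  1.97  0.16  0.87  0.96]
x [ 0.017  0.999 -0.029] y [0.782 0.005 0.623] z [ 0.623 -0.033 -0.781]
[-93.5 253.4 339.2]
[[1, -0.03, 0.1, 0.21, 0.0], [1, -0.03, 0.1, 0.21, 0.0], [1, -0.03, 0.1, 0.21, 0.0]]
top tall_pack [(array([328., 198.]), 0.59)]
top long_pack [(array([276., 194.]), 0.94)]
wrist tall_pack []
wrist long_pack [(array([243., 220.]), 0.78, array([  5.5, 172.5, 220. ]))]
scene tall_pack [(array([304., 231.]), 0.49)]
scene long_pack []
```

```bash
python3 -c "
from h import *
o1,d1=ray('scene',(304,231))
for o2,d2 in [ray('top',(328,198)),ray('top',(340,198))]:
  A=np.c_[d1,-d2];t=np.linalg.lstsq(A,o2-o1,rcond=None)[0];print(toU(o1+d1*t[0]),toU(o2+d2*t[1]))
plan(U(0,258,236),n=8,jaw=1)
a=cv2.imread('pics/scene6.png')[180:280,220:440];cv2.imwrite('pics/c6.png',cv2.resize(a,(792,360),interpolation=cv2.INTER_CUBIC))
"
```

```text
[15.9 45.5 58.3] [13.1 35.6 58.2]
[24.1 43.4 35. ] [16.7  2.  36.1]
[[1, 0.05, 0.04, 0.58, 0.0], [1, 0.05, 0.04, 0.58, 0.0], [1, 0.05, 0.04, 0.58, 0.0], [1, 0.05, 0.04, 0.58, 0.0], [1, 0.05, 0.04, 0.58, 0.0], [1, 0.05, 0.04, 0.58, 0.0], [1, 0.05, 0.04, 0.58, 0.0], [1, 0.05, 0.04, 0.58, 0.0]]
```

View pics/c6.png

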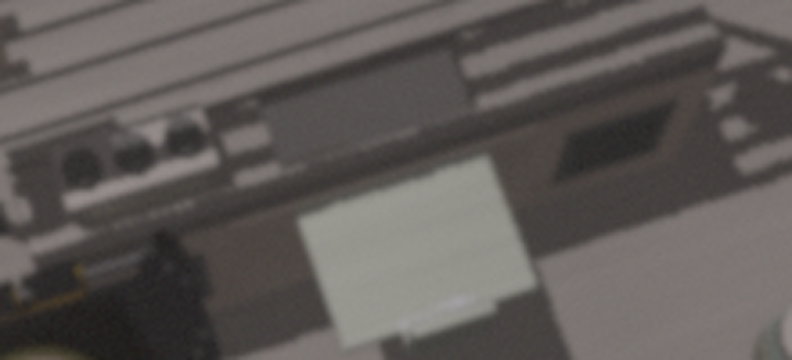

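The tall pack has gone from the right ledge (crop 470–720, 50–100), and rays from two cameras place it low in the well at z≈35–60 mm. The shutter is open and the long pack is still on its ledge. The long pack is next.

Call:
{"op": "carry_out", "data": {"rows": [[1,0.08,0.04,0.58,0],[1,0.08,0.04,0.58,0],[1,0.08,0.04,0.58,0],[1,0.08,0.04,0.58,0],[1,0.08,0.04,0.58,0],[1,0.05,0.04,0.58,0],[1,0.05,0.04,0.4,0],[1,0,0,0,0]]}}

```text
time: 21.68
ee_pos: [0.6041, 0.1937, 0.2525]
eef_rot: [0.671, 0.662, 0.223, 0.247]
ft_force: [0.2, -1.0, 0.2]
width: 0.0006
```

```bash
python3 -c "
from h import *
s,M=st();print(toU(s['ee_pos']))
plan(U(0,258,235),n=2,jaw=1)"
```

```text
t 21.68 p [0.6041 0.1937 0.2525] w 0.0006 F [ 0.2 -1.   0.2] q [ 0.36 -0.04 -0.93  1.96  0.54  0.71  0.65]
x [ 0.024  0.999 -0.027] y [ 0.778 -0.002  0.628] z [ 0.627 -0.036 -0.778]
[ -9.3 260.6 252.5]
[[1, -0.03, -0.06, 0.32, 0.0], [1, -0.03, -0.06, 0.32, 0.0]]
```

Call:
{"op": "carry_out", "data": {"rows": [[1,0,-0.06,0.32,0],[1,0,-0.06,0.32,0],[1,0,0,0,0],[1,-0.45,0,0.02,0],[1,-0.45,0,0.02,0],[1,-0.45,0,0.02,0],[1,-0.45,0,0.02,0],[1,-0.45,0,0.02,0]]}}

```text
time: 22.35
ee_pos: [0.6119, 0.1273, 0.2386]
eef_rot: [0.67, 0.664, 0.225, 0.246]
ft_force: [-0.4, 0.4, -0.3]
width: 0.0007
```

```bash
python3 -c "
from h import *
s,M=st();print(toU(s['ee_pos']))"
```

```text
t 22.35 p [0.6119 0.1273 0.2386] w 0.0007 F [-0.4  0.4 -0.3] q [ 0.43 -0.1  -0.83  2.03  0.39  0.59  0.88]
x [ 0.018  1.    -0.025] y [0.777 0.002 0.629] z [ 0.629 -0.031 -0.777]
[-2.000e-01  1.943e+02  2.386e+02]
```

```bash
python3 -c "
from h import *
s,M=st()
for c in('top','wrist'):
  cv2.imwrite(f'pics/{c}7.png',camera(c))
  print(c,[(np.round(r['xy']),np.round(r['conf'],2),toU(watz(r['xy'],s,.22)) if c=='wrist' else toU(atz(c,r['xy'],.22))) for r in pinpoint('long_pack',c)[:2]],[np.round(r['box']) for r in recognise('long_pack',c)[:2]])"
```

```text
t 22.35 p [0.6119 0.1273 0.2386] w 0.0007 F [-0.4  0.4 -0.3] q [ 0.43 -0.1  -0.83  2.03  0.39  0.59  0.88]
x [ 0.018  1.    -0.025] y [0.777 0.002 0.629] z [ 0.629 -0.031 -0.777]
top [(array([289., 191.]), np.float64(0.72), array([  7.5, 134.1, 220. ]))] [array([290., 192.,  45.,  26.])]
wrist [(array([211., 264.]), np.float64(0.74), array([  9.7, 125.5, 220. ]))] [array([188., 286., 228.,  90.])]
```

Call:
{"op": "carry_out", "data": {"rows": [[1,-0.45,0,0.03,0],[1,-0.45,0,0.03,0],[1,-0.45,0,0.03,0],[1,-0.45,0,0.03,0],[1,-0.45,0,0.03,0],[1,-0.45,0,0.03,0],[1,-0.45,0,0.03,0],[1,-0.45,0,0.03,0],[1,-0.2,0,0,0],[1,0,0,0,0]]}}

```text
time: 23.48
ee_pos: [0.617, 0.0267, 0.2375]
eef_rot: [0.662, 0.67, 0.231, 0.243]
ft_force: [-0.1, 0.0, -0.8]
width: 0.0005
```

```bash
python3 -c "
from h import *
s,M=st();print(toU(s['ee_pos']))
X={}
for c in('top','scene','wrist'):
  cv2.imwrite(f'pics/{c}8.png',camera(c))
  for q in ['tall_pack','long_pack']:
    r=pinpoint(q,c)[:1];X[c,q]=r;print(c,q,[(np.round(k['xy']),round(k['conf'],2)) for k in r])
for q in ['tall_pack','long_pack']:
  if X['top',q] and X['scene',q]:
    o1,d1=ray('scene',X['scene',q][0]['xy']);o2,d2=ray('top',X['top',q][0]['xy'])
    t=np.linalg.lstsq(np.c_[d1,-d2],o2-o1,rcond=None)[0];print(q,toU(o1+d1*t[0]),toU(o2+d2*t[1]))"
```

```text
t 23.48 p [0.617  0.0267 0.2375] w 0.0005 F [-0.1  0.  -0.8] q [ 0.44 -0.14 -0.58  2.08  0.08  0.51  1.36]
x [-0.005  1.    -0.021] y [0.776 0.017 0.631] z [ 0.631 -0.013 -0.775]
[  6.8  93.9 237.5]
top tall_pack [(array([327., 198.]), 0.42)]
top long_pack [(array([323., 199.]), 0.75)]
scene tall_pack []
scene long_pack []
wrist tall_pack []
wrist long_pack []
```

Call:
{"op": "carry_out", "data": {"rows": [[1,-0.45,0,0.02,0],[1,-0.45,0,0.02,0],[1,-0.3,0,0,0],[1,0,0,0,0],[1,0,0,-0.9,0],[1,0,0,-0.9,0],[1,0,0,-0.9,0],[1,0,0,-0.9,0],[1,0,0,-0.9,0],[1,0,0,-0.9,0],[1,0,0,-0.9,0],[1,0,0,-0.9,0],[1,0,0,0,0]]}}

```text
time: 25.02
ee_pos: [0.4985, -0.0032, 0.3987]
eef_rot: [0.663, 0.672, 0.226, 0.239]
ft_force: [0.2, -0.6, 0.5]
width: 0.0006
```

```bash
python3 -c "
from h import *
s,M=st();print(toU(s['ee_pos']))
w=camera('wrist')
for q in ['tall_pack','long_pack','tab']: print(q,[(np.round(k['xy']),round(k['conf'],2)) for k in pinpoint(q,'wrist')[:2]])
t=camera('top');sc=camera('scene')
for q in ['tall_pack','long_pack']: print(q,[(np.round(k['xy']),round(k['conf'],2)) for k in pinpoint(q,'scene')[:2]])
a=cv2.resize(sc[180:280,220:440],(792,360)[:2]);b=cv2.resize(t[170:250,270:420],(396,211));c=cv2.resize(w[100:300,120:520],(396,198))
h=np.hstack([b,cv2.copyMakeBorder(c,0,13,0,0,0)]);cv2.imwrite('pics/c9.png',np.vstack([a,h]))
p=U(-98,0,0)
print(s['ee_pos'],M.round(3))
"
```

```text
t 25.02 p [ 0.4985 -0.0032  0.3987] w 0.0006 F [ 0.2 -0.6  0.5] q [ 0.1  -0.5  -0.16  2.01 -0.02  0.96  1.52]
x [-0.006  1.    -0.021] y [0.784 0.018 0.621] z [ 0.621 -0.012 -0.784]
[-111.2   61.7  398.7]
tall_pack []
long_pack [(array([315., 133.]), 0.64)]
tab [(array([230.,  31.]), 0.69)]
tall_pack []
long_pack [(array([301., 222.]), 0.72)]
[ 0.4985174  -0.00322728  0.39865594] [[-0.006  0.784  0.621]
 [ 1.     0.018 -0.012]
 [-0.021  0.621 -0.784]]
```

View pics/c9.png

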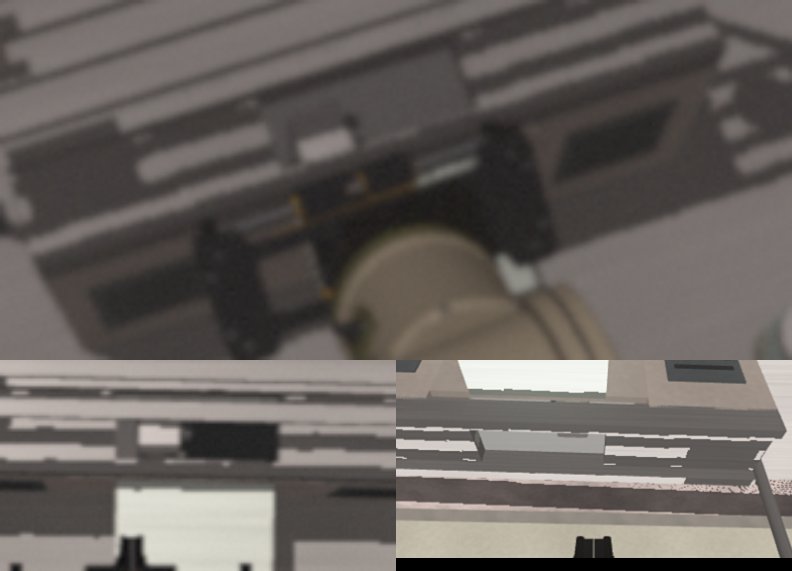

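```bash
python3 -c "
from h import *
o1,d1=ray('scene',(311.1,219.7))
for u in(322.3,330,338):
  o2,d2=ray('top',(u,199));t=np.linalg.lstsq(np.c_[d1,-d2],o2-o1,rcond=None)[0];print(toU(o1+d1*t[0]),toU(o2+d2*t[1]))
for z in(.05,.1,.15,.19): print(z,[toU(atz('top',(u,v),z)) for u,v in((322.3,195.4),(338.2,202.6))],[toU(atz('scene',(220+u/3.6,180+v/3.6),z)) for u,v in ((297,143),(355,143))])
s,M=st()
plan(U(-205,0,330),n=5,jaw=1)"
```

```text
[-18.1  33.  220.2] [-10.1  53.7 220.8]
[ -7.5  29.8 192. ] [ -6.1  34.2 192.1]
[  0.9  27.2 169.5] [ -2.8  13.5 169.7]
0.05 [array([20.9, 51.2, 50. ]), array([ 2.2,  7.3, 50. ])] [array([53.9, 37.8, 50. ]), array([38.5, -7.4, 50. ])]
0.1 [array([ 14.4,  52. , 100. ]), array([ -3.6,   9.6, 100. ])] [array([ 34.9,  42.5, 100. ]), array([ 20.1,  -0.9, 100. ])]
0.15 [array([  7.9,  52.7, 150. ]), array([ -9.5,  11.9, 150. ])] [array([ 15.8,  47.3, 150. ]), array([  1.6,   5.6, 150. ])]
0.19 [array([  2.7,  53.4, 190. ]), array([-14.2,  13.8, 190. ])] [array([  0.5,  51.1, 190. ]), array([-13.2,  10.8, 190. ])]
t 25.42 p [ 0.4977 -0.0065  0.3938] w 0.0003 F [-0.4 -0.2 -0.4] q [ 0.11 -0.5  -0.17  2.01 -0.03  0.96  1.52]
x [-0.001  1.    -0.021] y [0.787 0.014 0.617] z [ 0.617 -0.016 -0.787]
[[1, -0.37, -0.76, -0.05, 0.0], [1, -0.37, -0.76, -0.05, 0.0], [1, -0.37, -0.76, -0.05, 0.0], [1, -0.37, -0.76, -0.05, 0.0], [1, -0.37, -0.76, -0.05, 0.0]]
```

```bash
cat > kin.py <<'E'
import numpy as np
from scipy.optimize import least_squares
D=np.array([[.332,1.46,1.35,.6246,.211],[-.36,.77,2.06,.26,.8448],[-.46,1.96,1.06,.483,.3871],[-.34,2.18,.69,.528,.2522],[-.37,2.25,.64,.5147,.2317],[-.34,2.10,.77,.538,.2949],[-.45,2.27,.70,.487,.2446],[-.5,2.39,.55,.480,.2164],[-.5,2.01,.96,.4977,.3938]])
def fk(p,q):
    a=q[...,0];b=a+q[...,1];c=b+q[...,2];h,l1,l2,l3,o,w=p
    return np.stack([l1*np.sin(a)+l2*np.sin(b)+l3*np.sin(c)+o*np.cos(b)+w*np.cos(c),h+l1*np.cos(a)+l2*np.cos(b)+l3*np.cos(c)-o*np.sin(b)-w*np.sin(c)],-1)
f=least_squares(lambda p:np.r_[(fk(p,D[:,:3])-D[:,3:]).ravel(),.01*p[4:]],[.3,.4,.4,.2,0,0]);P=f.x
if __name__=="__main__":
    print(P.round(3),f.fun.round(3))
    for tilt in(38,30,20,10,0):
        g=[]
        for x,z in [(.41,.225),(.45,.06),(.5,.05),(.5,.1),(.55,.05),(.6,.05),(.65,.05),(.7,.05),(.7,.1),(.8,.1)]:
            r=least_squares(lambda q:np.r_[(fk(P,q)-[x,z])*10,q.sum()-np.pi+np.radians(tilt)],[-.2,2,.7]);g.append(((x,z),r.x.round(2).tolist(),round(r.cost,3)))
        print(tilt,*g,sep="\n ")
E
python3 kin.py
```

```text
[ 0.257  0.478  0.492  0.389 -0.     0.011] [ 0.     0.001  0.001 -0.001  0.     0.002  0.001  0.    -0.001 -0.001
  0.    -0.004 -0.    -0.001  0.001  0.002 -0.002  0.002 -0.     0.   ]
38
 ((0.41, 0.225), [-0.69, 2.44, 0.73], np.float64(0.0))
 ((0.45, 0.06), [-0.28, 2.63, 0.14], np.float64(0.0))
 ((0.5, 0.05), [-0.12, 2.54, 0.06], np.float64(0.0))
 ((0.5, 0.1), [-0.24, 2.49, 0.23], np.float64(0.0))
 ((0.55, 0.05), [-0.01, 2.44, 0.05], np.float64(0.0))
 ((0.6, 0.05), [0.09, 2.33, 0.06], np.float64(0.0))
 ((0.65, 0.05), [0.18, 2.22, 0.07], np.float64(0.0))
 ((0.7, 0.05), [0.27, 2.11, 0.1], np.float64(0.0))
 ((0.7, 0.1), [0.19, 2.07, 0.22], np.float64(0.0))
 ((0.8, 0.1), [0.37, 1.84, 0.28], np.float64(0.0))
30
 ((0.41, 0.225), [-0.57, 2.33, 0.86], np.float64(0.0))
 ((0.45, 0.06), [-0.23, 2.51, 0.34], np.float64(0.0))
 ((0.5, 0.05), [-0.08, 2.42, 0.28], np.float64(0.0))
 ((0.5, 0.1), [-0.18, 2.37, 0.43], np.float64(0.0))
 ((0.55, 0.05), [0.02, 2.32, 0.28], np.float64(0.0))
 ((0.6, 0.05), [0.12, 2.21, 0.29], np.float64(0.0))
 ((0.65, 0.05), [0.21, 2.1, 0.31], np.float64(0.0))
 ((0.7, 0.
[... 1015 characters left out ...]
.83], np.float64(0.0))
 ((0.7, 0.05), [0.47, 1.63, 0.87], np.float64(0.0))
 ((0.7, 0.1), [0.42, 1.58, 0.96], np.float64(0.0))
 ((0.8, 0.1), [0.62, 1.28, 1.06], np.float64(0.0))
0
 ((0.41, 0.225), [-0.12, 1.93, 1.33], np.float64(0.0))
 ((0.45, 0.06), [0.12, 2.06, 0.96], np.float64(0.0))
 ((0.5, 0.05), [0.23, 1.96, 0.96], np.float64(0.0))
 ((0.5, 0.1), [0.17, 1.91, 1.06], np.float64(0.0))
 ((0.55, 0.05), [0.32, 1.84, 0.99], np.float64(0.0))
 ((0.6, 0.05), [0.41, 1.71, 1.02], np.float64(0.0))
 ((0.65, 0.05), [0.5, 1.57, 1.07], np.float64(0.0))
 ((0.7, 0.05), [0.59, 1.43, 1.12], np.float64(0.0))
 ((0.7, 0.1), [0.55, 1.38, 1.21], np.float64(0.0))
 ((0.8, 0.1), [0.77, 1.03, 1.34], np.float64(0.0))
```

```bash
cat > sim.py <<'E'
from kin import *
LB=[-.5,.16,.06];UB=[2.12,2.42,2.06]
def step(q,dx,dz,w):  # tool-frame shift dx along tool y (away/up), dz along tool z
    p=fk(P,q);t=np.pi-q.sum();tgt=p+dx*np.array([np.cos(t),np.sin(t)])+dz*np.array([np.sin(t),-np.cos(t)])
    return least_squares(lambda k:np.r_[fk(P,k)-tgt,w*(k.sum()-q.sum()),1e-3*(k-q)],np.clip(q,np.array(LB)+1e-6,np.array(UB)-1e-6),bounds=(LB,UB)).x
def run(q,dx,dz,n,w):
    for _ in range(n): q=step(q,dx,dz,w)
    return q
def show(q): return q.round(2),fk(P,q).round(3),round(np.degrees(np.pi-q.sum()),1)
def ik(x,z,t): return least_squares(lambda q:np.r_[(fk(P,q)-[x,z])*10,q.sum()-np.pi+np.radians(t)],[-.2,2,.7]).x
if __name__=="__main__":
    for w in(.03,.1,.2,.3,.5,1):
        print(w,show(run(ik(.386,.662,11.7),0,-.03,12,w)),show(run(ik(.47,.226,36),-.015,-.003,3,w)))
E
python3 sim.py
```

```text
0.03 (array([-0.37,  0.49,  2.06]), array([0.2  , 0.958]), np.float64(54.9)) (array([-0.5 ,  2.33,  0.8 ]), array([0.428, 0.208]), np.float64(29.3))
0.1 (array([-0.37,  0.52,  2.06]), array([0.207, 0.947]), np.float64(53.2)) (array([-0.5 ,  2.33,  0.78]), array([0.431, 0.207]), np.float64(30.0))
0.2 (array([-0.36,  0.6 ,  2.06]), array([0.229, 0.916]), np.float64(48.5)) (array([-0.5 ,  2.35,  0.74]), array([0.439, 0.205]), np.float64(31.7))
0.3 (array([-0.35,  0.69,  2.06]), array([0.255, 0.876]), np.float64(42.6)) (array([-0.5 ,  2.36,  0.7 ]), array([0.445, 0.202]), np.float64(33.1))
0.5 (array([-0.3 ,  0.83,  2.06]), array([0.3  , 0.803]), np.float64(31.9)) (array([-0.5 ,  2.38,  0.66]), array([0.451, 0.2  ]), np.float64(34.6))
1 (array([-0.22,  0.97,  2.06]), array([0.345, 0.713]), np.float64(19.2)) (array([-0.5 ,  2.39,  0.63]), array([0.455, 0.198]), np.float64(35.6))
```

```bash
python3 - <<'E'
from sim import *
w=.55;res=[]
for x,z in [(.47,.4),(.47,.3),(.47,.26),(.5,.15),(.46,.15),(.6,.08),(.75,.12)]:
    q0=np.clip(ik(x,z,37),LB,UB)
    for dx in(-.03,-.015,0,.015,.03):
        for dz in(-.03,-.015,0,.015,.03):
            if dx==dz==0: continue
            q=q0
            for n in range(15):
                q=step(q,dx,dz,w)
                if fk(P,q)[1]<.05 or not .3<fk(P,q)[0]<.8: break
            res.append((np.degrees(np.pi-q.sum()),x,z,dx,dz,n,show(q)))
for r in sorted(res,key=lambda r:r[0])[:12]:print(r)
E
```

```text
(np.float64(10.603546630698474), 0.5, 0.15, -0.03, -0.03, 14, (array([-0.5 ,  2.08,  1.38]), array([0.324, 0.289]), np.float64(10.6)))
(np.float64(10.894151145657991), 0.47, 0.26, -0.03, -0.03, 13, (array([-0.5 ,  1.72,  1.73]), array([0.296, 0.461]), np.float64(10.9)))
(np.float64(11.5078377803314), 0.47, 0.4, -0.03, -0.015, 14, (array([-0.5 ,  1.72,  1.72]), array([0.299, 0.463]), np.float64(11.5)))
(np.float64(11.862697860608305), 0.47, 0.3, -0.03, -0.015, 14, (array([-0.5 ,  2.16,  1.27]), array([0.33 , 0.249]), np.float64(11.9)))
(np.float64(12.40750096248931), 0.47, 0.3, -0.03, -0.03, 12, (array([-0.5 ,  1.62,  1.81]), array([0.285, 0.51 ]), np.float64(12.4)))
(np.float64(13.786038543544649), 0.6, 0.08, -0.03, -0.03, 14, (array([-0.5 ,  2.19,  1.21]), array([0.342, 0.239]), np.float64(13.8)))
(np.float64(14.180305215297235), 0.46, 0.15, -0.03, -0.03, 14, (array([-0.5 ,  2.17,  1.22]), array([0.345, 0.248]), np.float64(14.2)))
(np.float64(14.626163094561452), 0.47, 0.26, -0.03, -0.015, 14, (array([-0.5 ,  2.38,  1.01]), array([0.327, 0.148]), np.float64(14.6)))
(np.float64(14.964912200902631), 0.5, 0.15, -0.03, -0.015, 14, (array([-0.5 ,  2.42,  0.96]), array([0.323, 0.13 ]), np.float64(15.0)))
(np.float64(16.086176563276627), 0.47, 0.26, -0.03, 0, 14, (array([-0.5 ,  2.42,  0.94]), array([0.331, 0.132]), np.float64(16.1)))
(np.float64(16.102710526312634), 0.5, 0.15, -0.03, 0, 14, (array([-0.5 ,  2.42,  0.94]), array([0.331, 0.132]), np.float64(16.1)))
(np.float64(16.26459201252334), 0.47, 0.3, -0.03, 0, 14, (array([-0.5 ,  2.42,  0.94]), array([0.332, 0.132]), np.float64(16.3)))
```

Call:
{"op": "carry_out", "data": {"rows": [[1,-0.2,-1,-0.5,0],[1,-0.2,-1,-0.5,0],[1,-0.2,-1,-0.5,0],[1,-0.2,-1,-0.5,0],[1,-0.2,-1,-0.5,0],[1,-0.2,-1,-0.5,0],[1,-0.2,-1,-0.5,0],[1,-0.2,-1,-0.5,0],[1,-0.2,-1,-0.5,0],[1,-0.2,-1,-0.5,0]]}}

```text
time: 26.25
ee_pos: [0.4244, -0.0307, 0.2075]
eef_rot: [0.687, 0.69, 0.155, 0.169]
ft_force: [-0.3, -1.4, -1.0]
width: 0.0002
```

```bash
python3 -c "
from h import *
s,M=st()"
```

```text
t 26.25 p [ 0.4244 -0.0307  0.2075] w 0.0002 F [-0.3 -1.4 -1. ] q [ 0.46 -0.5  -0.39  2.3  -0.26  0.86  1.77]
x [ 0.    1.   -0.02] y [0.895 0.009 0.446] z [ 0.446 -0.018 -0.895]
```

Call:
{"op": "carry_out", "data": {"rows": [[1,0,-1,-0.8,0],[1,0,-1,-0.8,0],[1,0,-1,-0.8,0],[1,0,-1,-0.8,0],[1,0,-1,-0.8,0]]}}

```text
time: 26.67
ee_pos: [0.3424, -0.0141, 0.1247]
eef_rot: [0.702, 0.699, 0.087, 0.101]
ft_force: [-0.0, 0.0, -0.2]
width: 0.0003
```

```bash
python3 -c "
from h import *
s,M=st();plan([.385,-.0645,.228],n=4,jaw=1)
camera('top');print([(np.round(r['xy']),atz('top',r['xy'],.245).round(4),r['conf']) for r in pinpoint('tab','top')[:1]])"
```

```text
t 26.67 p [ 0.3424 -0.0141  0.1247] w 0.0003 F [-0.   0.  -0.2] q [ 0.45 -0.5  -0.46  2.42 -0.25  0.92  1.7 ]
x [ 0.006  1.    -0.019] y [ 0.965 -0.001  0.262] z [ 0.262 -0.02  -0.965]
[[1, -0.43, 0.57, -0.73, 0.0], [1, -0.43, 0.57, -0.73, 0.0], [1, -0.43, 0.57, -0.73, 0.0], [1, -0.43, 0.57, -0.73, 0.0]]
[(array([343., 269.]), array([ 0.4317, -0.0613,  0.245 ]), 0.79)]
```

Call:
{"op": "carry_out", "data": {"rows": [[1,-0.1,0.25,-0.9,0],[1,-0.2,0.25,-0.9,0],[1,-0.3,0.25,-0.9,0],[1,-0.4,0.25,-0.9,0],[1,-0.4,0.2,0,0],[1,0,0,0,0]]}}

```text
time: 27.27
ee_pos: [0.3613, -0.0538, 0.2169]
eef_rot: [0.702, 0.701, 0.082, 0.096]
ft_force: [0.1, 0.1, -0.9]
width: 0.0002
```

```bash
python3 -c "
from h import *
s,M=st();plan([.395,-.0645,.228],n=3,jaw=1)"
```

```text
t 27.27 p [ 0.3613 -0.0538  0.2169] w 0.0002 F [ 0.1  0.1 -0.9] q [ 0.23 -0.48 -0.16  2.23 -0.08  1.13  1.67]
x [ 0.003  1.    -0.02 ] y [0.968 0.002 0.25 ] z [ 0.25  -0.02  -0.968]
[[1, -0.12, 0.39, -0.02, 0.0], [1, -0.12, 0.39, -0.02, 0.0], [1, -0.12, 0.39, -0.02, 0.0]]
```

Call:
{"op": "carry_out", "data": {"rows": [[1,-0.1,0.45,0.11,0],[1,-0.1,0.45,0.11,0],[1,-0.1,0.45,0.11,0],[1,-0.05,0.45,0.11,0],[1,0,0.4,0.1,0],[1,0,0.4,0.1,0]]}}

```text
time: 27.77
ee_pos: [0.4407, -0.0648, 0.2148]
eef_rot: [0.704, 0.699, 0.081, 0.095]
ft_force: [-3.6, 0.0, 1.9]
width: 0.0007
```

```bash
python3 -c "
from h import *
s,M=st();camera('top');print([(np.round(r['xy']),atz('top',r['xy'],.245).round(4),r['conf']) for r in pinpoint('tab','top')[:1]])"
```

```text
t 27.77 p [ 0.4407 -0.0648  0.2148] w 0.0007 F [-3.6  0.   1.9] q [ 0.24 -0.26 -0.17  2.09 -0.05  1.06  1.65]
x [ 0.008  1.    -0.018] y [ 0.969 -0.004  0.247] z [ 0.247 -0.02  -0.969]
[(array([345., 262.]), array([ 0.4486, -0.0676,  0.245 ]), 0.65)]
```

Call:
{"op": "carry_out", "data": {"rows": [[1,0,0.3,0.06,0],[1,0,0.3,0.06,0],[1,0,0.3,0.06,0]]}}

```text
time: 28.12
ee_pos: [0.4666, -0.0648, 0.2146]
eef_rot: [0.704, 0.699, 0.08, 0.093]
ft_force: [-3.2, -1.1, -0.1]
width: 0.0001
```

Call:
{"op": "carry_out", "data": {"rows": [[1,0,0.3,0.06,0],[1,0,0.3,0.06,0]]}}

```text
time: 28.28
ee_pos: [0.4855, -0.0651, 0.2147]
eef_rot: [0.704, 0.699, 0.079, 0.092]
ft_force: [-2.4, -2.2, -1.1]
width: 0.0003
```

Call:
{"op": "carry_out", "data": {"rows": [[1,0,0.3,0.06,0]]}}

```text
time: 28.37
ee_pos: [0.4953, -0.0653, 0.2148]
eef_rot: [0.704, 0.699, 0.079, 0.092]
ft_force: [-4.0, -1.0, -1.8]
width: 0.0006
```

Call:
{"op": "carry_out", "data": {"rows": [[1,0,0.2,0.04,0],[1,0,0.1,0.02,0]]}}

```text
time: 28.53
ee_pos: [0.5064, -0.0654, 0.2147]
eef_rot: [0.705, 0.699, 0.078, 0.092]
ft_force: [-7.6, -1.1, 0.7]
width: 0.0004
```

Call:
{"op": "carry_out", "data": {"rows": [[1,0,0.15,0.03,0],[1,0,0.1,0.02,0]]}}

```text
time: 28.7
ee_pos: [0.5071, -0.0656, 0.2138]
eef_rot: [0.706, 0.7, 0.072, 0.085]
ft_force: [-37.4, 2.6, 25.9]
width: 0.0003
```

```bash
python3 -c "
from h import *
s,M=st();camera('top');print([(np.round(r['xy']),atz('top',r['xy'],.245).round(4),r['conf']) for r in pinpoint('tab','top')[:1]])"
```

```text
t 28.7 p [ 0.5071 -0.0656  0.2138] w 0.0003 F [-37.4   2.6  25.9] q [ 0.23 -0.08 -0.19  1.94 -0.01  1.06  1.61]
x [ 0.01   1.    -0.017] y [ 0.975 -0.006  0.221] z [ 0.221 -0.019 -0.975]
[(array([345., 236.]), array([ 0.5095, -0.067 ,  0.245 ]), 0.57)]
```

Call:
{"op": "carry_out", "data": {"rows": [[1,0,-0.4,-0.1,0],[1,0,-0.6,-0.15,0],[1,0,-0.8,-0.4,0],[1,0,-0.8,-0.6,0],[1,0,-0.6,-0.9,0],[1,0,-0.6,-0.9,0],[1,0,-0.4,-0.9,0],[1,0,0,-0.9,0],[1,0,0,-0.9,0],[1,0,0,0,0]]}}

```text
time: 29.63
ee_pos: [0.3462, -0.0594, 0.3621]
eef_rot: [0.704, 0.701, 0.075, 0.085]
ft_force: [0.5, -1.0, 0.5]
width: 0.0005
```

```bash
python3 -c "
from h import *
s,M=st();b=camera('top');a=cv2.imread('pics/top0.png')
for q,z in [('tab',.245),('tube_rack',0),('jar',0),('slide_box',0),('long_pack',0),('tall_pack',0)]: print(q,[(np.round(r['xy']),atz('top',r['xy'],z).round(4),round(r['conf'],2)) for r in pinpoint(q,'top')[:1]])
cv2.imwrite('pics/topend.png',b)
g=lambda i:cv2.cvtColor(i,cv2.COLOR_BGR2GRAY)
for n,(r0,r1,c0,c1) in dict(tab=(228,242,325,365),rack=(255,300,175,232),jar=(278,310,428,463),ledge=(205,215,250,300)).items():
  t=g(a)[r0:r1,c0:c1];m=cv2.matchTemplate(g(b)[r0-15:r1+15,c0-15:c1+15],t,cv2.TM_CCOEFF_NORMED);_,v,_,l=cv2.minMaxLoc(m);print(n,round(v,3),l[0]-15,l[1]-15)
print('cols 345 rows 225-245 before',g(a)[222:246,345].tolist());print('after',g(b)[222:246,345].tolist())
"
```

```text
t 29.63 p [ 0.3462 -0.0594  0.3621] w 0.0005 F [ 0.5 -1.   0.5] q [ 0.31 -0.5  -0.16  1.94 -0.1   1.47  1.72]
x [ 0.005  1.    -0.014] y [ 0.974 -0.002  0.225] z [ 0.224 -0.015 -0.974]
tab [(array([346., 236.]), array([ 0.5102, -0.0682,  0.245 ]), 0.77)]
tube_rack [(array([204., 279.]), array([0.3992, 0.3127, 0.    ]), 0.56)]
jar [(array([440., 292.]), array([ 0.3655, -0.3469,  0.    ]), 0.81)]
slide_box [(array([344., 280.]), array([ 0.3985, -0.0794,  0.    ]), 0.79)]
long_pack []
tall_pack []
tab 0.982 0 -3
rack 0.999 0 0
jar 0.999 0 0
ledge 0.827 0 -1
cols 345 rows 225-245 before [201, 201, 200, 200, 206, 211, 214, 212, 208, 204, 193, 176, 196, 202, 188, 126, 71, 64, 69, 67, 67, 67, 67, 69]
after [206, 204, 207, 209, 209, 209, 208, 205, 193, 204, 206, 185, 109, 65, 70, 72, 70, 70, 69, 71, 72, 70, 73, 83]
```

```bash
python3 -c "
from bench import *
print(close_job())"
```

```text
the job is handed in; nothing more can be done
None
```

I opened the shutter to its end stop, pushed both packs off their ledges into the chute, shut the shutter again and handed the job in at about 30 s of the 61 s. No verdict was reported.

**How it went**
- **Tilt:** the move rows have no tilt command. I leaned the tool to about 35–40° by driving it against the edge of its reach, and later back to about 15° so it could get in front of the tab.
- **Opening:** gripping the tab failed, and the first hook rode over it after about 20 mm. A deeper hook pulled it to the stop (22–25 N, tab at x ≈ 0.432 m).
- **Packs:** I pushed the tall pack first, then the long one. Neither was lifted.
- **Closing:** the shutter went shut without catching on a pack, until the force reached 37 N. The fingertip was pushing the tab, but that is close to the 40 N limit for the arm and gripper body.

**Last checks**
- **Shutter:** the tab ended at about x = 0.518 m, matching the 0.5185 m expected when shut. That is about 7 mm further in than at the start, so it seems to have begun slightly open. The tab detector itself read 0.510 m, but it had also read low, at 0.505 m, at the start.
- **Packs:** both had left their ledges. Before closing, the long pack's top looked high in the well (roughly z 170–190 mm). I did not see either pack after the shutter closed.
- **Bystanders:** the rack and jar showed no movement in the top camera image. The slide box detection differed by up to about 10 mm from the start, probably detector noise; I did not cross-check it further.
- **Arm:** it stood clear of everything, with forces near zero.

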